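# Pack the label drawer below its rim and slide it home under the lip

## Robot

A 6-joint arm with a two-finger parallel gripper is mounted at the origin on a cart in front of the work surface, level with it; the furniture and walls round the work are solid. World frame = base frame: x ahead of the robot, y to its left, z up, the work surface at z = 0. Lengths are in m, angles in degrees, forces in N, time in s.
With the tool pointing down it reaches from about 0.375 to 0.9 m from the base axis. Payload 3.1 kg.
Tool frame: the origin (TCP) lies at the very end of the fingers, on their centre line; the grasp point (between the pads) lies 19 mm behind it; z points along the fingers, y is the line along which they close (so a half turn about z gives the same grasp; the last joint's range is limited). The gripper opens to 87 mm and grips with 3 to 60 N. Pads are 19 mm wide; open, the fingers measure 117 mm over their backs; the gripper's body (75 mm by 190 mm) begins 51 mm behind the grasp point.
Start: joints at [-86.717, 30.224, 82.088, -0, 67.689, -10.227], TCP at [0.146, -0.608, 0.201] pointing down, gripper open.
Joint ranges: [-176.69, 176.69], [-43.24, 126.21], [12.49, 139.97], [-82, 262], [0, 151.66], [-163.58, 163.58]. Speed limits (degrees/s): [159.86, 159.86, 180, 180, 180, 180].

## Interface

Orientations are given as a 3x3 rotation matrix whose columns are the frame's x, y, z axes.
In Python, from rig import bot gives the robot as it stands.
- The arm moves only by the tool move_arm, never from a script. Its argument "increments" is a list of rows, each an object with "xyz": the shift along the tool's x, y, z in mm, a list of three; "roll": the turn about the tool's z in rad; "grip": the opening in per cent of the stroke, from 0 (shut) to 100 (fully open). A call has 1 to 5 rows; each row shifts and turns the commanded pose from where the row before left it, along the tool's axes as they then stand; what a row does not reach is not made up. A row lasts 1/12 s, in which the tool goes at most 41.7 mm and 7.16 degrees, less where a joint would pass 70% of its speed; a pose out of reach is approached as far as the arm can. A call is refused whole if a number of a shift passes 41.7 or a number of a turn 0.125, either way. A call with a gripper value outside its range is refused whole. The fingers move at their own pace and stop on an object; the grip force is fixed at half the most. Time passes only in rows, so rows that do not move let the fingers close. It gives the time, the measured TCP pose, the force, the opening and the grip force at its end, in the units of the state.
- bot.read_state(): the state, without advancing time (a new reading comes with each control period).
- bot.capture(name): name is "scene" or "top" or "wrist"; returns (picture, depth): 480x640x3 uint8, red, green, blue; 480x640 float32, m along the optical axis (not along the pixel's ray), 0 where there is no reading.
- bot.camera_model(name): a dict with "intrinsics" (3x3 intrinsics, pixels), "rvec" (rotation vector, rad) and "tvec" (3), from world to camera coordinates, as OpenCV has them; the wrist camera has in their place "tool_from_camera" (4x4, takes a point from camera to tool coordinates, whose origin is the TCP and whose axes are the flange's). Camera axes: x right, y down, z forward; pixel columns grow to the right and rows downward; lengths in m; the calibration is good to about 2 mm. A picture is of the moment at which its call begins: read the wrist's pose just before it. camera_model takes no time and is no camera call.
- bot.hand_in(): hands the job in; it is judged then, once.
Trained networks look in the newest picture that a camera, given by its name, has taken for a name from the list of things; names that differ only in an ending like _2 or _b are one class to them, and where a whole thing is asked for, a point or a joint stands for the part that bears it (a point fixed in the world has none). Each returns a list of dicts, best first, with "conf" (0 to 1); they miss things now and then, are a little off and sometimes report something else, mostly with a low value. They report only what shows in the picture. A call takes as long as a camera call. They do not tell look-alikes from the thing itself.
- bot.spot_in(label, camera): "at" ([x, y, z] in m, in the coordinates of the camera as it stood for that picture, good to about 4 mm: the middle of the surface that is visible of it).
- bot.trace(label, camera): "mask" (480x640 bool, what is visible of it).
The state is a dict: "time_s": time; "joint_positions": joint angles; "qvel": joint speeds; "tau": joint torques, N m; "position": TCP position; "tcp_rot": TCP orientation; "force": force on the tool from outside, world axes, zero at the start; "moment": the same for the moment, N m; "opening": opening from 0.0 (shut) to 1.0 (fully open); "grasp_force": force on a finger pad.
Only numpy, scipy, OpenCV 4.12 (cv2) and the standard library are available. Lean on these libraries where they do the work, as an engineer would, in place of code of your own. Each camera call takes 0.05 s, during which the arm holds its last target. There are 200 camera calls.

## Task

The drawer of the white desktop unit will not shut because one label roll has been dumped on top of another: stand that upper roll flat on the floor of the same bay, behind the lower one, and lay the grey stapler that lies near the masking tape flat in the empty middle bay, so that nothing stands above the drawer's rim. Leave the ink pad and clips in their bay and the masking tape where it lies. Then slide the drawer gently fully home, the lip of the unit sweeping closely over the rim to feel for anything proud: nothing in the drawer may catch on it.

Things in the scene. Friction and masses are not known exactly. Their poses are not given: they have to be found in the camera images.
- drawer (a joint): slide of the drawer in m: 0 = fully home, 0.200 = fully open (as at the start). It moves along the unit's own x axis, opening toward the robot side (-x of the unit), and resists with about 2 N of friction, so it stays where it is left.
- drawer_floor (a point): middle of the plywood drawer's inner floor, 14 mm above the desk; travels with it; x to its back, y left, z up. Inside 210 x 210 mm, rim 56 mm above the floor, walls 6 mm. Dividers along x (22 mm high, 3 thick) make three bays: right y -105..-33 mm (label rolls), middle -30..+22 (empty, for the stapler), left +25..+105 (ink pad, clips).
- stapler_bay (a point): middle of the floor of the middle bay (52 mm wide, 210 mm long along x), axes as drawer_floor
- roll_bay (a point): middle of the free place on the floor of the right bay, behind the lower label roll (35 mm behind the drawer's middle; bay 72 mm wide), axes as drawer_floor
- drawer_front (a point): middle of the flat outer face of the white drawer front, 34 mm above the desk; x points into the unit. The front is 244 mm wide, 14 mm thick and reaches from 4 to 71 mm above the desk; a flush aluminium profile edges its top. Push here to close.
- unit: the white desktop drawer unit, 236 mm deep, 244 mm wide, 85 mm high, fixed to the desk; origin on the desk under the middle of its front opening, x points to its back. A hand scanner (to 150 mm above the desk) and a marker lie on its top, 60 mm or more behind the front.
- top_panel: the unit's top panel, whose front edge with aluminium trim is the lip: its underside is 73 mm above the desk, 3 mm above the rim of the drawer, its top 85 mm. Origin and axes as the unit. With the drawer open the lip stands 95 mm behind the middle of drawer_floor.
- label_roll_b_mid (a point): centre (half-way up) of the upper white label roll: 54 mm diameter, 40 mm high, standing with its axis z upright; 60 g
- label_roll_a_mid (a point): centre (half-way up) of the lower label roll, equal in size, that stands on the floor at the front of the right bay and may stay there
- stapler_mid (a point): centre (25 mm above its underside) of the grey desk stapler on the near part of the right-hand desk (not the one far back beside the trimmer): 138 mm long along its own y, 34 mm wide in x at the foot (lowest 8 mm), 26 mm wide at the arm (28 to 50 mm above its underside), 50 mm high; about 0.22 kg. Grasp it across the arm.
- ink_pad: flat red and grey ink pad tin in the left bay, 72 x 106 mm, 16 mm high; origin at its underside
- clip_a: black fold-back clip in the left bay, 43 mm high with its wire handles, origin at its underside
- clip_b: smaller black fold-back clip in the left bay, 34 mm high, origin at its underside
- tape_mask: roll of masking tape lying on the desk near the stapler, about 103 mm across, 25 mm high, origin at its underside; to be left where it lies
- card_index: brown wooden card index box, fixed on the desk between the white unit and the stapler, about 330 mm long in world x, 191 mm wide in y, 145 mm high with a brush lying on top (to 160 mm); origin at its underside; carry things over it
Not all that is in view belongs to the job. What is shaped like the part that bears label_roll_b_mid but red is not meant.

How it is judged:
By the outcome, as a careful person would: the job done as asked, in the order asked, and still so for the second after the job is handed in, with the robot touching nothing.
It also fails if it takes over 70 s, if anything falls off the work surface, if the arm or the gripper's body presses on something with over 40 N, if the wrist force passes 120 N, or if a joint passes its speed limit or range.

## Working session

There is one attempt and no reset: what is moved stays moved. The work goes in short steps, Python scripts to look and compute and a tool call to move; the robot and the scene stay as the last step left them, time stands still between calls to the robot, and variables do not carry over. Pictures are saved under pics/ and viewed, at most 10 in all, crops included, and the job is handed in when it is done.

Besides the shell and the picture viewer there is one more tool, called by a JSON object that holds its "api" and its "payload". move_arm: Moves the arm, as the interface text tells. Its arguments: {"type":"object","properties":{"increments":{"type":"array"}},"required":["increments"]}

```bash
mkdir -p pics
cat > h.py <<'E'
import numpy as np, cv2
from rig import bot
def T(cam):
    m=bot.camera_model(cam)
    if 'rvec' in m:
        R=cv2.Rodrigues(np.array(m['rvec'],float))[0]; t=np.array(m['tvec'],float).ravel()
        return R.T, -R.T@t, np.array(m['intrinsics'])
    s=bot.read_state(); A=np.array(m['tool_from_camera']); R=np.array(s['tcp_rot'])
    return R@A[:3,:3], R@A[:3,3]+np.array(s['position']), np.array(m['intrinsics'])
def cloud(d,cam,tr=None):
    R,o,K=tr or T(cam)
    v,u=np.mgrid[:480,:640]
    P=np.stack([(u-K[0,2])/K[0,0]*d,(v-K[1,2])/K[1,1]*d,d],-1)
    return P@R.T+o
def shot(cam,name=None):
    tr=T(cam); im,d=bot.capture(cam)
    if name: cv2.imwrite(f'pics/{name}.png',im[:,:,::-1])
    return im,d,cloud(d,cam,tr),tr
E
python3 - <<'E'
from h import *
for c in ['scene','top']:
    im,d,P,tr=shot(c,c); np.savez(f'{c}.npz',im=im,d=d,P=P)
    for l in ['label_roll_b_mid','stapler_mid','drawer_front','tape_mask','top_panel','card_index']:
        print(c,l,[(round(x['conf'],2),(tr[0]@np.array(x['at'])+tr[1]).round(3).tolist()) for x in bot.spot_in(l,c)[:4]])
print(bot.read_state())
E
```

```text
scene label_roll_b_mid [(0.81, [0.459, 0.256, 0.092])]
scene stapler_mid []
scene drawer_front [(0.7, [0.501, 0.309, 0.026])]
scene tape_mask [(0.81, [0.446, -0.381, 0.02])]
scene top_panel [(0.89, [0.698, 0.36, 0.084])]
scene card_index [(0.25, [0.497, 0.307, 0.028])]
top label_roll_b_mid [(0.6, [0.463, 0.237, 0.095]), (0.52, [0.82, -0.061, 0.041])]
top stapler_mid [(0.71, [0.469, -0.199, 0.048])]
top drawer_front [(0.95, [0.498, 0.302, 0.015]), (0.33, [0.439, 0.352, 0.025])]
top tape_mask [(0.82, [0.446, -0.403, 0.024])]
top top_panel [(0.98, [0.714, 0.325, 0.083])]
top card_index []
{'time_s': 0.7, 'joint_positions': array([-8.67167559e+01,  3.02200926e+01,  8.20868626e+01,  8.75902859e-04,
        6.76899353e+01, -1.02282939e+01]), 'qvel': array([ 0.07575528, -0.04286971, -0.0209334 , -0.04413261,  0.10290617,
       -0.01275256]), 'tau': array([-1.77682563e-03, -4.39869905e+01, -1.76948547e+01,  6.32130937e-02,
        5.03660354e-02, -4.61580299e-06]), 'position': array([ 0.14604758, -0.60768253,  0.20068969]), 'tcp_rot': array([[ 9.72324246e-01,  2.33635529e-01,  1.72280073e-05],
       [ 2.33635530e-01, -9.72324245e-01, -5.33717083e-05],
       [ 4.28168190e-06,  5.59196807e-05, -9.99999998e-01]]), 'force': array([-0.45005958, -0.47485769, -0.50101779]), 'moment': array([0.03285094, 0.01861264, 0.01856084]), 'grasp_force': 0.0, 'opening': 0.9988506066153529}
```

View pics/top.png

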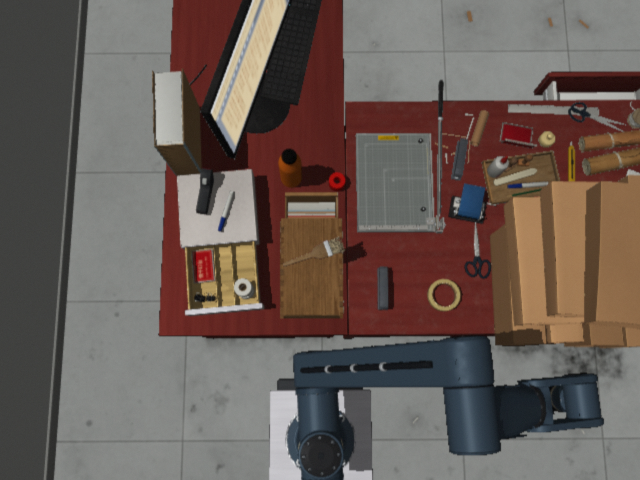

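View pics/scene.png

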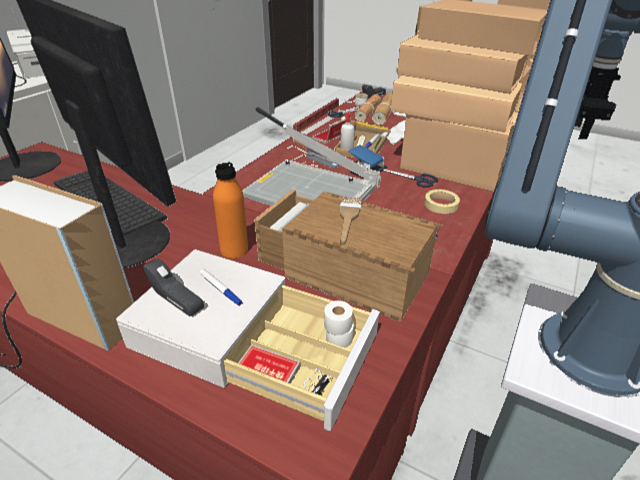

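The white roll in the drawer at top (243,288) fits `label_roll_b`; the red one at (338,181) is the decoy. There are two staplers: (384,288), near the masking tape at (444,295), fits, and (460,158), beside the trimmer, does not. I'll confirm in a crop and measure coarse poses.

Run:
```python
from h import *
z=np.load('top.npz'); im,d,P=z['im'],z['d'],z['P']
a=cv2.resize(im[230:330,170:290],None,fx=3.3,fy=3.3,interpolation=cv2.INTER_CUBIC)
b=cv2.resize(im[230:330,350:470],None,fx=3.3,fy=3.3,interpolation=cv2.INTER_CUBIC)
cv2.imwrite('pics/crop.png',np.hstack([a,b])[:,:,::-1])
def rect(m,n):
    q=P[m][:,:2].astype(np.float32); print(n,len(q),cv2.minAreaRect(q),P[m].mean(0).round(3))
Z=P[...,2]; u=np.arange(640)[None,:]; v=np.arange(480)[:,None]
rect((Z>.035)&(Z<.06)&(u>370)&(u<400)&(v>255)&(v<315),'stapler')
rect((Z>.078)&(Z<.09)&(u>172)&(u<262)&(v>160)&(v<250),'top')
rect((Z>.085)&(Z<.11)&(u>228)&(u<258)&(v>272)&(v<305),'roll')
rect((Z>.05)&(Z<.08)&(u>172)&(u<270)&(v>250)&(v<315),'rim')
rect((Z>.12)&(Z<.15)&(u>270)&(u<350)&(v>190)&(v<325),'box')
print(bot.camera_model('wrist'))
# edges of top panel front: fit line
```

```text
stapler 333 ((0.46990251541137695, -0.2045370489358902), (0.026520870625972748, 0.13633102178573608), 88.52296447753906) [ 0.468 -0.205  0.047]
top 3607 ((0.7454298138618469, 0.33360886573791504), (0.27951639890670776, 0.2522539794445038), 5.203142166137695) [0.721 0.325 0.084]
roll 197 ((0.4680275619029999, 0.2385539412498474), (0.0525704063475132, 0.05237455666065216), 44.48996353149414) [0.468 0.239 0.094]
rim 783 ((0.49099308252334595, 0.30349671840667725), (0.20180721580982208, 0.24193039536476135), 2.5629324913024902) [0.445 0.304 0.068]
box 4995 ((0.5646212697029114, 0.02128870040178299), (0.39516782760620117, 0.19700229167938232), 0.041855450719594955) [0.53  0.026 0.143]
{'intrinsics': array([[379.45144177,   0.        , 322.95466157],
       [  0.        , 379.45144177, 232.98603615],
       [  0.        ,   0.        ,   1.        ]]), 'tool_from_camera': array([[ 1.19294496e-03, -9.65040456e-01, -2.62098253e-01,
         7.02622943e-02],
       [ 9.99998190e-01,  7.62741073e-04,  1.74311273e-03,
        -1.84868129e-04],
       [-1.48226121e-03, -2.62099858e-01,  9.65039619e-01,
        -1.83889198e-01],
       [ 0.00000000e+00,  0.00000000e+00,  0.00000000e+00,
         1.00000000e+00]])}
```

View pics/crop.png

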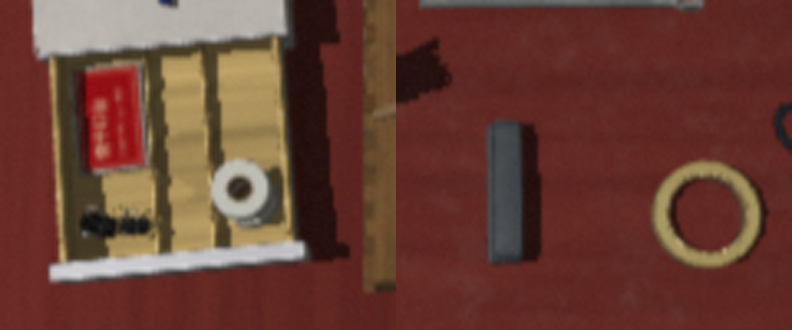

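The crop confirms both: the white roll is on top of another in the right bay, and the grey stapler lies beside the masking tape with its length along world x. Next is a small planner, then a wrist view over the drawer.

```bash
cat > plan.py <<'E'
import numpy as np, json, math
from rig import bot
def plan(way, start=None, step=36, grip=100):
    """way: list of (x,y,z,theta_deg[,step]); prints 5-row calls. theta = world angle of tool x, tool down"""
    if start is None:
        s=bot.read_state(); R=np.array(s['tcp_rot']); start=(*s['position'],math.degrees(math.atan2(R[1,0],R[0,0])))
    p=np.array(start[:3],float)*1000; th=math.radians(start[3]); rows=[]
    for w in way:
        st=w[4] if len(w)>4 else step
        g=np.array(w[:3])*1000; gt=math.radians(w[3]); p0=p.copy(); t0=th
        n=max(1,math.ceil(np.linalg.norm(g-p)/st),math.ceil(abs(gt-th)/0.115))
        for i in range(1,n+1):
            d=p0+(g-p0)*i/n-p
            c,s_=math.cos(th),math.sin(th)
            sh=np.round([c*d[0]+s_*d[1], s_*d[0]-c*d[1], -d[2]])
            r=round(-(t0+(gt-t0)*i/n-th),3)
            p=p+np.array([c*sh[0]+s_*sh[1], s_*sh[0]-c*sh[1], -sh[2]]); th-=r
            rows.append({"xyz":[int(v) for v in sh],"roll":r,"grip":grip})
    for i in range(0,len(rows),5): print(json.dumps(rows[i:i+5],separators=(',',':')))
    print('end',p.round(1),round(math.degrees(th),2))
E
python3 -c "
from plan import *
plan([(.42,-.25,.28,40),(.49,.32,.27,93)],step=39)"
```

```text
[{"xyz":[29,-24,-7],"roll":-0.039,"grip":100},{"xyz":[30,-22,-6],"roll":-0.038,"grip":100},{"xyz":[31,-21,-7],"roll":-0.039,"grip":100},{"xyz":[32,-21,-6],"roll":-0.038,"grip":100},{"xyz":[32,-18,-7],"roll":-0.039,"grip":100}]
[{"xyz":[33,-18,-7],"roll":-0.038,"grip":100},{"xyz":[34,-16,-6],"roll":-0.039,"grip":100},{"xyz":[35,-15,-7],"roll":-0.038,"grip":100},{"xyz":[35,-14,-6],"roll":-0.039,"grip":100},{"xyz":[35,-12,-7],"roll":-0.038,"grip":100}]
[{"xyz":[36,-11,-7],"roll":-0.039,"grip":100},{"xyz":[36,-10,-6],"roll":-0.038,"grip":100},{"xyz":[28,-26,1],"roll":-0.062,"grip":100},{"xyz":[30,-24,0],"roll":-0.061,"grip":100},{"xyz":[31,-23,1],"roll":-0.062,"grip":100}]
[{"xyz":[32,-20,1],"roll":-0.062,"grip":100},{"xyz":[34,-19,0],"roll":-0.061,"grip":100},{"xyz":[34,-16,1],"roll":-0.062,"grip":100},{"xyz":[36,-15,1],"roll":-0.062,"grip":100},{"xyz":[36,-12,0],"roll":-0.062,"grip":100}]
[{"xyz":[37,-9,1],"roll":-0.061,"grip":100},{"xyz":[38,-8,0],"roll":-0.062,"grip":100},{"xyz":[38,-5,1],"roll":-0.062,"grip":100},{"xyz":[38,-3,1],"roll":-0.061,"grip":100},{"xyz":[38,0,0],"roll":-0.062,"grip":100}]
[{"xyz":[38,2,1],"roll":-0.062,"grip":100},{"xyz":[38,4,1],"roll":-0.061,"grip":100}]
end [489.6 319.6 269.7] 92.98
```

{"api": "move_arm", "payload": {"increments": [{"xyz":[29,-24,-7],"roll":-0.039,"grip":100},{"xyz":[30,-22,-6],"roll":-0.038,"grip":100},{"xyz":[31,-21,-7],"roll":-0.039,"grip":100},{"xyz":[32,-21,-6],"roll":-0.038,"grip":100},{"xyz":[32,-18,-7],"roll":-0.039,"grip":100}]}}

```text
time_s: 1.12
position: [0.2608, -0.4573, 0.2338]
tcp_rot: [[0.909, 0.417, 0.0], [0.417, -0.909, 0.001], [0.0, -0.001, -1.0]]
force: [0.7, 0.5, 0.1]
opening: 0.997
grasp_force: 0.0
```

{"api": "move_arm", "payload": {"increments": [{"xyz":[33,-18,-7],"roll":-0.038,"grip":100},{"xyz":[34,-16,-6],"roll":-0.039,"grip":100},{"xyz":[35,-15,-7],"roll":-0.038,"grip":100},{"xyz":[35,-14,-6],"roll":-0.039,"grip":100},{"xyz":[35,-12,-7],"roll":-0.038,"grip":100}]}}

```text
time_s: 1.53
position: [0.3753, -0.3083, 0.2671]
tcp_rot: [[0.812, 0.583, 0.0], [0.583, -0.812, -0.0], [0.0, 0.0, -1.0]]
force: [0.4, -0.4, 0.4]
opening: 0.999
grasp_force: 0.0
```

{"api": "move_arm", "payload": {"increments": [{"xyz":[36,-11,-7],"roll":-0.039,"grip":100},{"xyz":[36,-10,-6],"roll":-0.038,"grip":100},{"xyz":[28,-26,1],"roll":-0.062,"grip":100},{"xyz":[30,-24,0],"roll":-0.061,"grip":100},{"xyz":[31,-23,1],"roll":-0.062,"grip":100}]}}

```text
time_s: 1.95
position: [0.4345, -0.1343, 0.2781]
tcp_rot: [[0.633, 0.774, 0.001], [0.774, -0.633, -0.001], [0.0, 0.001, -1.0]]
force: [0.4, -0.3, 0.0]
opening: 0.998
grasp_force: 0.0
```

{"api": "move_arm", "payload": {"increments": [{"xyz":[32,-20,1],"roll":-0.062,"grip":100},{"xyz":[34,-19,0],"roll":-0.061,"grip":100},{"xyz":[34,-16,1],"roll":-0.062,"grip":100},{"xyz":[36,-15,1],"roll":-0.062,"grip":100},{"xyz":[36,-12,0],"roll":-0.062,"grip":100}]}}

```text
time_s: 2.37
position: [0.4565, 0.0559, 0.2748]
tcp_rot: [[0.367, 0.93, 0.0], [0.93, -0.367, -0.0], [0.0, 0.0, -1.0]]
force: [-0.2, -0.0, -0.2]
opening: 0.994
grasp_force: 0.0
```

{"api": "move_arm", "payload": {"increments": [{"xyz":[37,-9,1],"roll":-0.061,"grip":100},{"xyz":[38,-8,0],"roll":-0.062,"grip":100},{"xyz":[38,-5,1],"roll":-0.062,"grip":100},{"xyz":[38,-3,1],"roll":-0.061,"grip":100},{"xyz":[38,0,0],"roll":-0.062,"grip":100}]}}

```text
time_s: 2.78
position: [0.4802, 0.2459, 0.2717]
tcp_rot: [[0.067, 0.998, 0.0], [0.998, -0.067, -0.0], [-0.0, 0.0, -1.0]]
force: [1.0, -1.4, -0.4]
opening: 1.0
grasp_force: 0.0
```

{"api": "move_arm", "payload": {"increments": [{"xyz":[38,2,1],"roll":-0.062,"grip":100},{"xyz":[38,4,1],"roll":-0.061,"grip":100},{"xyz":[0,0,0],"roll":0,"grip":100},{"xyz":[0,0,0],"roll":0,"grip":100}]}}

```text
time_s: 3.12
position: [0.4892, 0.3213, 0.2692]
tcp_rot: [[-0.055, 0.998, -0.0], [0.998, 0.055, -0.0], [-0.0, -0.0, -1.0]]
force: [0.5, 0.3, 0.2]
opening: 0.998
grasp_force: 0.0
```

Run:
```python
from h import *
im,d,P,tr=shot('wrist','w1'); np.savez('w1.npz',im=im,d=d,P=P)
for l in ['label_roll_b_mid','label_roll_a_mid','drawer_floor','clip_a','top_panel']:
    print(l,[(round(x['conf'],2),(tr[0]@np.array(x['at'])+tr[1]).round(3).tolist()) for x in bot.spot_in(l,'wrist')[:4]])
Z=P[...,2];X=P[...,0];Y=P[...,1]
def rect(m,n):
    q=P[m][:,:2].astype(np.float32); r=cv2.minAreaRect(q); print(n,len(q),np.round(r[0],4),np.round(r[1],4),round(r[2],2),'z',np.median(P[m][:,2]).round(4))
m=(Z>.085)&(Z<.11)&(X<.53)&(Y>.2)&(Y<.28); rect(m,'roll b top')
q=P[m&(Z>.09)][:,:2].astype(np.float32); print(cv2.minEnclosingCircle(q))
rect((Z>.04)&(Z<.06)&(X>.42)&(X<.52)&(Y>.205)&(Y<.27),'roll a top part')
m=(Z>.062)&(Z<.078)&(X<.58)&(X>.36)&(Y>.17)&(Y<.45); rect(m,'rim')
m=(Z>.079)&(Z<.09)&(X>.55); 
# lip line: min X per Y
ys=np.arange(.23,.40,.004); xs=[X[m&(abs(Y-y)<.002)].min() for y in ys]
for t in range(3):
    k=np.polyfit(ys,xs,1); r=np.polyval(k,ys)-xs; s=abs(r)<.003; ys,xs=ys[s],np.array(xs)[s]
print('lip x(y)',k,'yaw',-np.degrees(np.arctan(k[0])),len(ys))
for y0 in (.26,.30,.34): 
    mm=(abs(Y-y0)<.004)&(X<.45); print(y0,'front rim x', X[mm&(Z>.06)&(Z<.08)].min(),X[mm&(Z>.06)&(Z<.08)].max())
for x0 in (.42,.50,.56):
    mm=(abs(X-x0)<.004)&(Z>.062)&(Z<.078); yy=Y[mm]; print(x0,'walls',[ (yy[s].min().round(4),yy[s].max().round(4)) for s in (yy<.27,yy>.34) if s.any()])
m=(abs(X-.50)<.003); yy=Y[m];zz=Z[m]
for z0,z1 in ((.028,.042),): 
    q=np.sort(yy[(zz>z0)&(zz<z1)]); print('div',q.round(3)[::max(1,len(q)//40)])
```

```text
label_roll_b_mid [(0.68, [0.439, 0.385, 0.029])]
label_roll_a_mid [(0.71, [0.463, 0.259, 0.034])]
drawer_floor [(0.56, [0.493, 0.305, 0.014])]
clip_a [(0.79, [0.439, 0.387, 0.03]), (0.57, [0.44, 0.349, 0.027])]
top_panel [(0.92, [0.684, 0.35, 0.085]), (0.6, [0.468, 0.246, 0.095])]
roll b top 1842 [0.4659 0.242 ] [0.0535 0.0516] 4.08 z 0.0938
((0.46569761633872986, 0.24009248614311218), 0.027784813195466995)
roll a top part 306 [0.4841 0.2385] [0.0428 0.092 ] 66.0 z 0.0532
rim 5353 [0.4847 0.3137] [0.1978 0.2223] 1.88 z 0.0704
lip x(y) [-0.12686693  0.64691864] yaw 7.230313562869437 18
0.26 front rim x 0.3956687734006856 0.4496749963551246
0.3 front rim x 0.3928948956787892 0.4085555739989045
0.34 front rim x 0.38879425863061934 0.4046976961051945
0.42 walls [(np.float64(0.1184), np.float64(0.2089)), (np.float64(0.4077), np.float64(0.4135))]
0.5 walls [(np.float64(0.1182), np.float64(0.205)), (np.float64(0.4149), np.float64(0.4208))]
0.56 walls [(np.float64(0.1188), np.float64(0.2107)), (np.float64(0.4201), np.float64(0.426))]
div [0.118 0.119 0.12  0.203 0.204 0.204 0.278 0.28  0.333 0.335 0.339 0.341
 0.344 0.346 0.349 0.351 0.353 0.355 0.357 0.36  0.362 0.364 0.366 0.369
 0.371 0.373 0.375 0.377 0.379 0.381 0.383 0.386 0.388 0.39  0.392 0.394
 0.396 0.398 0.4   0.402 0.404 0.406]
```

View pics/w1.png

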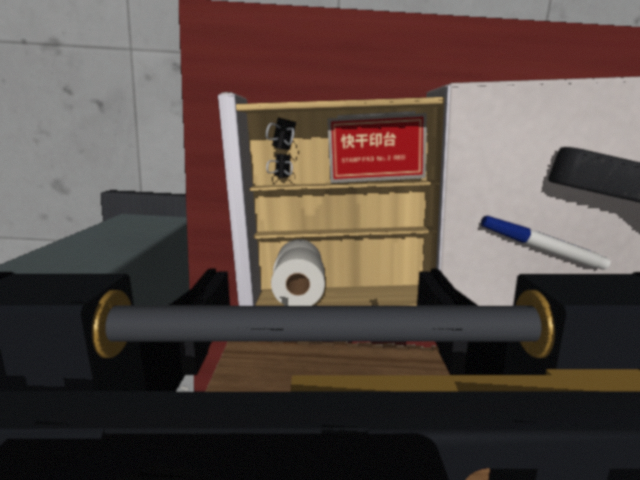

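The wrist view shows the drawer front at left (~235,200), the lip at right (~445,200), and roll b at (298,275) over roll a. Yaw is about 5.05°, the floor centre is about (0.511, 0.311), and roll b is about (0.4657, 0.241).

```bash
python3 -c "
from plan import *
plan([(.4657,.241,.13,95.05),(.4657,.241,.074,95.05,14)],grip=78)"
```

```text
[{"xyz":[-15,-6,28],"roll":-0.008,"grip":78},{"xyz":[-15,-5,28],"roll":-0.007,"grip":78},{"xyz":[-15,-6,28],"roll":-0.008,"grip":78},{"xyz":[-15,-6,28],"roll":-0.008,"grip":78},{"xyz":[-15,-6,28],"roll":-0.007,"grip":78}]
[{"xyz":[0,0,14],"roll":-0.0,"grip":78},{"xyz":[0,0,14],"roll":-0.0,"grip":78},{"xyz":[0,0,14],"roll":-0.0,"grip":78},{"xyz":[0,0,14],"roll":-0.0,"grip":78}]
end [465.7 241.5  73.9] 95.03
```

{"api": "move_arm", "payload": {"increments": [{"xyz":[-15,-6,28],"roll":-0.008,"grip":78},{"xyz":[-15,-5,28],"roll":-0.007,"grip":78},{"xyz":[-15,-6,28],"roll":-0.008,"grip":78},{"xyz":[-15,-6,28],"roll":-0.008,"grip":78},{"xyz":[-15,-6,28],"roll":-0.007,"grip":78}]}}

```text
time_s: 3.83
position: [0.4658, 0.2413, 0.1292]
tcp_rot: [[-0.089, 0.996, 0.001], [0.996, 0.089, 0.0], [0.0, 0.002, -1.0]]
force: [-0.5, -0.4, -0.2]
opening: 0.794
grasp_force: 0.0
```

{"api": "move_arm", "payload": {"increments": [{"xyz":[0,0,14],"roll":0,"grip":78},{"xyz":[0,0,14],"roll":0,"grip":78},{"xyz":[0,0,14],"roll":0,"grip":78},{"xyz":[0,0,14],"roll":0,"grip":78},{"xyz":[0,0,0],"roll":0,"grip":78}]}}

```text
time_s: 4.25
position: [0.4644, 0.2413, 0.0718]
tcp_rot: [[-0.088, 0.996, -0.004], [0.996, 0.088, -0.001], [-0.001, -0.004, -1.0]]
force: [-0.0, -0.7, -0.5]
opening: 0.782
grasp_force: 0.0
```

{"api": "move_arm", "payload": {"increments": [{"xyz":[0,0,0],"roll":0,"grip":50},{"xyz":[0,0,0],"roll":0,"grip":50},{"xyz":[0,0,0],"roll":0,"grip":40},{"xyz":[0,0,0],"roll":0,"grip":40},{"xyz":[0,0,0],"roll":0,"grip":40}]}}

```text
time_s: 4.67
position: [0.4662, 0.2429, 0.0745]
tcp_rot: [[-0.09, 0.996, 0.002], [0.996, 0.09, 0.0], [0.0, 0.002, -1.0]]
force: [-0.3, 0.5, 0.1]
opening: 0.486
grasp_force: 0.0
```

Run:
```python
from h import *
im,d,P,tr=shot('wrist','w2'); s=bot.read_state(); print(s['opening'],s['grasp_force'],s['position'])
im2,d2,P2,tr2=shot('scene'); np.savez('s2.npz',im=im2,P=P2)
a=cv2.resize(im2[270:440,210:400],(600,537),interpolation=cv2.INTER_CUBIC)
b=cv2.resize(im[:],(320,240)); 
c=np.zeros((537,800,3),np.uint8); c[:,:480]=a[:,60:540]; c[:240,480:]=b; cv2.imwrite('pics/c2.png',c[:,:,::-1])
```

```text
0.4563176470399143 0.0 [0.46611691 0.2429313  0.074312  ]
```

View pics/c2.png

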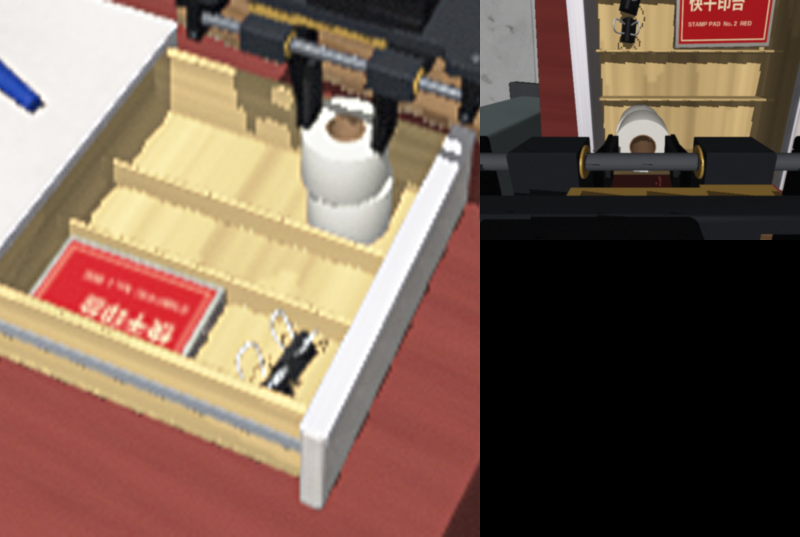

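Run:
```python
from h import *
z=np.load('w1.npz');P1=z['P']; P2=np.load('s2.npz')['P']; P0=np.load('scene.npz')['P']; T0=np.load('top.npz')['P']
im,d,PT,_=shot('top')
def circ(P,n):
    m=(P[...,2]>.089)&(P[...,2]<.099)&(P[...,0]>.41)&(P[...,0]<.53)&(P[...,1]>.19)&(P[...,1]<.29)
    q=P[m]; u=np.argwhere(m)
    print(n,len(q),'x',np.percentile(q[:,0],[1,99]).round(4),'y',np.percentile(q[:,1],[1,99]).round(4),'z',np.median(q[:,2]).round(4))
circ(P1,'w1');circ(T0,'top0');circ(P0,'scene0');circ(P2,'scene2');circ(PT,'topnow')
im,d,P,tr=shot('wrist')
circ(P,'wnow'); s=bot.read_state(); print(s['opening'],s['grasp_force'],s['force'])
m=(P[...,2]>.04)&(P[...,2]<.15)&(P[...,0]>.40)&(P[...,0]<.53)&(P[...,1]>.19)&(P[...,1]<.31)
for y in np.arange(.2,.31,.008):
    k=m&(abs(P[...,1]-y)<.004); 
    if k.sum(): print(y.round(3),k.sum(),P[k][:,0].min().round(3),P[k][:,0].max().round(3),np.median(P[k][:,2]).round(3))
```

```text
w1 1744 x [0.4407 0.4917] y [0.2172 0.2667] z 0.0938
top0 135 x [0.4418 0.4939] y [0.215  0.2639] z 0.0937
scene0 437 x [0.4384 0.4903] y [0.2157 0.2675] z 0.0939
scene2 355 x [0.4393 0.4872] y [0.215  0.2683] z 0.0939Traceback (most recent call last):
  File "<stdin>", line 8, in <module>
  File "<stdin>", line 7, in circ
    return _quantile_unchecked(
        a, q, axis, out, overwrite_input, method, keepdims, weights)
    return _ureduce(a,
                    func=_quantile_ureduce_func,
    ...<5 lines>...
                    overwrite_input=overwrite_input,
                    method=method)
    r = func(a, **kwargs)
    result = _quantile(arr,
                       quantiles=q,
    ...<2 lines>...
                       out=out,
                       weights=wgt)
    slices_having_nans = np.isnan(arr[-1, ...])
                                  ~~~^^^^^^^^^
IndexError: index -1 is out of bounds for axis 0 with size 0
```

The roll has not moved. The opening is still shrinking with no contact, so I'll keep closing.

{"api": "move_arm", "payload": {"increments": [{"xyz":[0,0,0],"roll":0,"grip":30},{"xyz":[0,0,0],"roll":0,"grip":20},{"xyz":[0,0,0],"roll":0,"grip":10},{"xyz":[0,0,0],"roll":0,"grip":10}]}}

```text
time_s: 5.15
position: [0.4657, 0.2428, 0.0736]
tcp_rot: [[-0.09, 0.996, -0.0], [0.996, 0.09, -0.0], [0.0, -0.0, -1.0]]
force: [-0.0, -0.4, 0.0]
opening: 0.184
grasp_force: 0.0
```

Run:
```python
from h import *
im,d,P,tr=shot('wrist'); np.savez('w3.npz',im=im,P=P,d=d)
im2,d2,P2,tr2=shot('scene')
a=cv2.resize(im2[275:400,270:390],(480,500),interpolation=cv2.INTER_CUBIC)
b=cv2.resize(im[200:420,200:480],(800-480,250))
c=np.zeros((500,800,3),np.uint8); c[:,:480]=a; c[:250,480:]=b; cv2.imwrite('pics/c3.png',c[:,:,::-1])
for Q in (P2,P):
    m=(Q[...,2]>.089)&(Q[...,2]<.099)&(Q[...,0]>.41)&(Q[...,0]<.53)&(Q[...,1]>.19)&(Q[...,1]<.29)
    q=Q[m]; print(len(q)) or len(q) and print(np.percentile(q[:,0],[1,99]).round(4),np.percentile(q[:,1],[1,99]).round(4))
s=bot.read_state(); print(s['opening'],s['joint_positions'].round(1),s['position'])
```

```text
289
[0.4386 0.4909] [0.2172 0.2683]
3477
[0.4412 0.4873] [0.2139 0.267 ]
0.12895731759451426 [ 15.3  33.7 102.8   0.   43.6  10.2] [0.46570934 0.24279023 0.07360528]
```

View pics/c3.png

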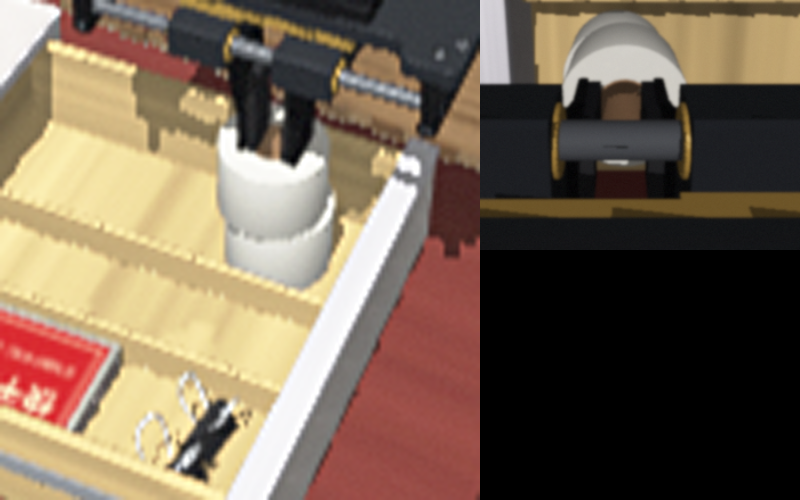

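Run:
```python
from h import *
im,d,P,tr=shot('scene')
dark=(im.max(2)<70); u=np.arange(640)[None,:]; v=np.arange(480)[:,None]
m=dark&(u>=322)&(u<352)&(v>=275)&(v<320)
q=P[m]; uv=np.argwhere(m); o=np.argsort(q[:,2])
for i in o[:25]: print(uv[i],q[i].round(3))
w=np.load('w3.npz');Q=w['P'];dk=(w['im'].max(2)<60)&(w['d']>0)&(Q[...,2]<.12)&(abs(Q[...,0]-.4657)<.05)&(abs(Q[...,1]-.243)<.03)
q=Q[dk]; print(len(q)); 
if len(q): print(q[np.argsort(q[:,2])[:15]].round(3))
```

```text
[296 327] [ 0.552  0.124 -0.002]
[303 348] [0.498 0.123 0.001]
[295 324] [0.558 0.127 0.001]
[302 348] [0.499 0.121 0.002]
[307 337] [0.47  0.236 0.098]
[312 334] [0.468 0.252 0.099]
[309 347] [0.45  0.233 0.099]
[310 335] [0.469 0.246 0.099]
[312 331] [0.473 0.255 0.099]
[308 336] [0.47  0.241 0.1  ]
[312 333] [0.469 0.253 0.1  ]
[311 332] [0.472 0.252 0.1  ]
[314 341] [0.453 0.251 0.1  ]
[306 337] [0.47  0.236 0.1  ]
[315 342] [0.45  0.253 0.101]
[312 345] [0.449 0.244 0.101]
[314 340] [0.454 0.253 0.102]
[307 336] [0.47  0.241 0.102]
[314 342] [0.451 0.252 0.102]
[311 334] [0.468 0.252 0.102]
[315 343] [0.448 0.253 0.102]
[311 330] [0.474 0.257 0.103]
[309 335] [0.469 0.247 0.103]
[310 346] [0.449 0.239 0.103]
[311 331] [0.473 0.256 0.103]
1278
[[0.466 0.226 0.032]
 [0.464 0.226 0.032]
 [0.465 0.226 0.033]
 [0.467 0.226 0.033]
 [0.465 0.226 0.033]
 [0.468 0.226 0.033]
 [0.464 0.225 0.034]
 [0.464 0.226 0.034]
 [0.465 0.226 0.034]
 [0.462 0.226 0.034]
 [0.468 0.227 0.034]
 [0.467 0.227 0.034]
 [0.463 0.226 0.035]
 [0.465 0.226 0.035]
 [0.467 0.226 0.035]]
```

Run:
```python
from h import *
im,d,P,tr=shot('scene')
print('cam',tr[1].round(3))
s=bot.read_state(); p=s['position']; print(p)
m=(abs(P[...,0]-p[0])<.11)&(abs(P[...,1]-p[1])<.06)&(P[...,2]>.096)
for z in np.arange(.096,.26,.008):
    k=m&(abs(P[...,2]-z)<.004)
    if k.any(): q=P[k]; print(z.round(3),k.sum(),'x',q[:,0].min().round(3),q[:,0].max().round(3),'y',q[:,1].min().round(3),q[:,1].max().round(3))
```

```text
cam [0.189 0.804 0.716]
[0.46571269 0.24276528 0.07360359]
0.096 36 x 0.443 0.485 y 0.225 0.265
0.104 48 x 0.448 0.475 y 0.232 0.256
0.112 44 x 0.448 0.476 y 0.234 0.256
0.12 52 x 0.447 0.477 y 0.234 0.257
0.128 42 x 0.446 0.479 y 0.235 0.257
0.136 52 x 0.444 0.481 y 0.243 0.257
0.144 45 x 0.444 0.482 y 0.243 0.257
0.152 18 x 0.472 0.48 y 0.234 0.257
0.16 9 x 0.473 0.475 y 0.234 0.249
0.168 81 x 0.374 0.547 y 0.217 0.288
0.176 241 x 0.374 0.546 y 0.22 0.289
0.184 407 x 0.374 0.546 y 0.217 0.289
0.192 375 x 0.368 0.552 y 0.204 0.29
0.2 353 x 0.366 0.552 y 0.203 0.289
0.208 1453 x 0.366 0.56 y 0.197 0.289
0.216 173 x 0.411 0.477 y 0.216 0.271
0.224 167 x 0.412 0.478 y 0.217 0.272
0.232 186 x 0.412 0.478 y 0.22 0.272
0.24 153 x 0.411 0.478 y 0.221 0.268
0.248 39 x 0.412 0.457 y 0.217 0.266
0.256 120 x 0.411 0.477 y 0.209 0.282
```

{"api": "move_arm", "payload": {"increments": [{"xyz":[0,0,-5],"roll":0,"grip":78},{"xyz":[0,0,0],"roll":0,"grip":78},{"xyz":[0,0,0],"roll":0,"grip":78},{"xyz":[0,0,0],"roll":0,"grip":78},{"xyz":[0,0,0],"roll":0,"grip":78}]}}

```text
time_s: 5.77
position: [0.4657, 0.2428, 0.0787]
tcp_rot: [[-0.09, 0.996, 0.0], [0.996, 0.09, 0.0], [0.0, 0.0, -1.0]]
force: [-0.1, -1.1, -0.1]
opening: 0.405
grasp_force: 0.0
```

{"api": "move_arm", "payload": {"increments": [{"xyz":[0,0,0],"roll":0,"grip":78},{"xyz":[0,0,0],"roll":0,"grip":78},{"xyz":[0,0,0],"roll":0,"grip":78},{"xyz":[0,0,0],"roll":0,"grip":78},{"xyz":[0,0,0],"roll":0,"grip":78}]}}

```text
time_s: 6.18
position: [0.4657, 0.2428, 0.0786]
tcp_rot: [[-0.09, 0.996, -0.0], [0.996, 0.09, -0.0], [-0.0, -0.0, -1.0]]
force: [0.3, -0.2, 0.7]
opening: 0.753
grasp_force: 0.0
```

Run:
```python
from h import *
im,d,P,tr=shot('scene')
s=bot.read_state(); p=s['position']; print(p,s['opening'])
m=(abs(P[...,0]-p[0])<.08)&(abs(P[...,1]-p[1])<.04)&(P[...,2]>.075)&(im.max(2)<75)
for z in np.arange(.076,.16,.006):
    k=m&(abs(P[...,2]-z)<.003)
    if k.any(): q=P[k]; f=q[:,0]<p[0]; print(z.round(3),k.sum(),'x',[(q[g][:,0].min().round(3),q[g][:,0].max().round(3)) for g in (f,~f) if g.any()],'y',q[:,1].min().round(3),q[:,1].max().round(3))
```

```text
[0.46570561 0.24277132 0.07860896] 0.7588653215436615
0.1 4 x [(np.float64(0.425), np.float64(0.425)), (np.float64(0.496), np.float64(0.499))] y 0.25 0.255
0.106 28 x [(np.float64(0.421), np.float64(0.429)), (np.float64(0.495), np.float64(0.503))] y 0.233 0.258
0.112 37 x [(np.float64(0.421), np.float64(0.43)), (np.float64(0.495), np.float64(0.503))] y 0.232 0.259
0.118 35 x [(np.float64(0.421), np.float64(0.429)), (np.float64(0.494), np.float64(0.502))] y 0.229 0.259
0.124 32 x [(np.float64(0.42), np.float64(0.429)), (np.float64(0.494), np.float64(0.503))] y 0.241 0.26
0.13 34 x [(np.float64(0.419), np.float64(0.429)), (np.float64(0.496), np.float64(0.504))] y 0.236 0.258
0.136 32 x [(np.float64(0.418), np.float64(0.429)), (np.float64(0.496), np.float64(0.505))] y 0.241 0.259
0.142 43 x [(np.float64(0.417), np.float64(0.429)), (np.float64(0.495), np.float64(0.507))] y 0.242 0.261
0.148 39 x [(np.float64(0.416), np.float64(0.43)), (np.float64(0.494), np.float64(0.508))] y 0.244 0.259
0.154 18 x [(np.float64(0.496), np.float64(0.508))] y 0.235 0.259
```

The fingertips really sit about 24 mm above the reported TCP, and the body is shifted the same way. I'll treat that as a constant offset in every z from here.

{"api": "move_arm", "payload": {"increments": [{"xyz":[-3,2,0],"roll":0,"grip":78},{"xyz":[0,0,8],"roll":0,"grip":78},{"xyz":[0,0,10],"roll":0,"grip":78},{"xyz":[0,0,10],"roll":0,"grip":78},{"xyz":[0,0,0],"roll":0,"grip":78}]}}

```text
time_s: 6.65
position: [0.4662, 0.2394, 0.0482]
tcp_rot: [[-0.09, 0.996, -0.005], [0.996, 0.09, -0.001], [-0.001, -0.005, -1.0]]
force: [0.1, 0.2, -0.5]
opening: 0.782
grasp_force: 0.0
```

{"api": "move_arm", "payload": {"increments": [{"xyz":[0,0,0],"roll":0,"grip":40},{"xyz":[0,0,0],"roll":0,"grip":40},{"xyz":[0,0,0],"roll":0,"grip":40},{"xyz":[0,0,0],"roll":0,"grip":40},{"xyz":[0,0,0],"roll":0,"grip":40}]}}

```text
time_s: 7.07
position: [0.4682, 0.2401, 0.0509]
tcp_rot: [[-0.09, 0.996, 0.001], [0.996, 0.09, 0.0], [0.0, 0.001, -1.0]]
force: [0.1, -0.3, -0.9]
opening: 0.614
grasp_force: 30.0
```

{"api": "move_arm", "payload": {"increments": [{"xyz":[0,0,-10],"roll":0,"grip":40},{"xyz":[0,0,-20],"roll":0,"grip":40},{"xyz":[0,0,-20],"roll":0,"grip":40},{"xyz":[0,0,-20],"roll":0,"grip":40},{"xyz":[0,0,0],"roll":0,"grip":40}]}}

```text
time_s: 7.48
position: [0.4708, 0.2409, 0.125]
tcp_rot: [[-0.09, 0.996, 0.008], [0.996, 0.09, 0.002], [0.002, 0.008, -1.0]]
force: [0.2, 0.2, -1.7]
opening: 0.607
grasp_force: 30.0
```

Run:
```python
from h import *
from scipy.optimize import least_squares
s=bot.read_state(); print(s['position'],s['opening'],s['grasp_force'],s['force'])
im,d,P,tr=shot('scene')
ex=np.array([.9961,.0880]);ey=np.array([-.0880,.9961]);D=P[...,:2]-np.array([.5109,.3107])
xd=D@ex; yd=D@ey; Z=P[...,2]; white=(im.min(2)>110)&(im.max(2).astype(int)-im.min(2)<30)
def fit(m,n):
    q=P[m][:,:2]; r=least_squares(lambda c:np.hypot(*(q-c).T)-.027,q.mean(0)+[.0,-.01],loss='soft_l1',f_scale=.001)
    c=r.x; e=c-np.array([.5109,.3107]); print(n,len(q),c.round(4),'drawer',(e@ex).round(4),(e@ey).round(4),'rms',np.sqrt(np.mean(r.fun**2)).round(4))
b=(xd>-.105)&(xd<.03)&(yd>-.105)&(yd<-.034)
fit(b&white&(Z>.020)&(Z<.050),'a side')
fit((abs(xd+.05)<.06)&(yd>-.13)&(yd<-.03)&white&(Z>.128)&(Z<.158),'b side')
k=b&white&(Z>.05)&(Z<.058); q=P[k]; print('a top',len(q), xd[k].min(),xd[k].max())
k=(abs(xd+.05)<.06)&(yd>-.13)&(yd<-.03)&white&(Z>.11); print('b z',np.percentile(Z[k],[1,50,99]))
```

```text
[0.47082326 0.24089843 0.12496102] 0.6069786905413653 30.001850562252233 [ 0.2197196   0.1524701  -1.72692839]
a side 250 [0.4621 0.2378] drawer -0.055 -0.0683 rms 0.0042
b side 304 [0.4683 0.2414] drawer -0.0486 -0.0652 rms 0.0021
a top 379 -0.0998962192716308 -0.027924558011102465
b z [0.13053008 0.16850052 0.35396417]
```

{"api": "move_arm", "payload": {"increments": [{"xyz":[-1,21,0],"roll":0,"grip":40},{"xyz":[-1,21,0],"roll":0,"grip":40},{"xyz":[-1,21,0],"roll":0,"grip":40},{"xyz":[-1,21,0],"roll":0,"grip":40},{"xyz":[0,0,0],"roll":0,"grip":40}]}}

```text
time_s: 7.95
position: [0.5568, 0.2435, 0.1203]
tcp_rot: [[-0.089, 0.996, 0.005], [0.996, 0.089, 0.001], [0.0, 0.005, -1.0]]
force: [1.1, 0.9, 0.0]
opening: 0.61
grasp_force: 30.0
```

{"api": "move_arm", "payload": {"increments": [{"xyz":[0,0,15],"roll":0,"grip":40},{"xyz":[0,0,25],"roll":0,"grip":40},{"xyz":[0,0,20],"roll":0,"grip":40},{"xyz":[0,0,10],"roll":0,"grip":40},{"xyz":[0,0,0],"roll":0,"grip":40}]}}

```text
time_s: 8.37
position: [0.5489, 0.2428, 0.0476]
tcp_rot: [[-0.09, 0.996, -0.007], [0.996, 0.09, -0.002], [-0.001, -0.007, -1.0]]
force: [-0.3, -0.6, -1.1]
opening: 0.609
grasp_force: 30.0
```

Run:
```python
from h import *
from scipy.optimize import least_squares
s=bot.read_state(); print(s['position'],s['opening'],s['grasp_force'],s['force'])
im,d,P,tr=shot('scene')
ex=np.array([.9961,.0880]);ey=np.array([-.0880,.9961]);D=P[...,:2]-np.array([.5109,.3107])
xd=D@ex; yd=D@ey; Z=P[...,2]; white=(im.min(2)>110)&(im.max(2).astype(int)-im.min(2)<30)
b=(abs(xd-.035)<.05)&(yd>-.12)&(yd<-.02)&white&(Z>.04)
k=b&(Z>.06)&(Z<.085); q=P[k][:,:2]
r=least_squares(lambda c:np.hypot(*(q-c).T)-.027,q.mean(0)+[.0,-.01],loss='soft_l1',f_scale=.001); e=r.x-np.array([.5109,.3107]); print(len(q),'drawer',(e@ex).round(4),(e@ey).round(4),'rms',np.sqrt(np.mean(r.fun**2)).round(4))
print('z',np.percentile(Z[b],[1,5,50,95,99]).round(4))
```

```text
[0.5488533  0.24282028 0.04761292] 0.6089949069233795 30.00177602118029 [-0.31845804 -0.56494571 -1.1277034 ]
221 drawer 0.0296 -0.0702 rms 0.0043
z [0.0535 0.0577 0.091  0.2746 0.2768]
```

{"api": "move_arm", "payload": {"increments": [{"xyz":[0,0,10],"roll":0,"grip":40},{"xyz":[0,0,10],"roll":0,"grip":40},{"xyz":[0,0,8],"roll":0,"grip":40},{"xyz":[0,0,6],"roll":0,"grip":40},{"xyz":[0,0,3],"roll":0,"grip":40}]}}

```text
time_s: 8.83
position: [0.5515, 0.2434, 0.0127]
tcp_rot: [[-0.09, 0.996, -0.001], [0.996, 0.09, -0.0], [-0.0, -0.001, -1.0]]
force: [-0.7, 0.3, -0.8]
opening: 0.61
grasp_force: 30.0
```

{"api": "move_arm", "payload": {"increments": [{"xyz":[0,0,1],"roll":0,"grip":40},{"xyz":[0,0,0],"roll":0,"grip":40},{"xyz":[0,0,0],"roll":0,"grip":40}]}}

```text
time_s: 9.08
position: [0.5523, 0.2436, 0.0129]
tcp_rot: [[-0.09, 0.996, 0.001], [0.996, 0.09, 0.0], [0.0, 0.001, -1.0]]
force: [-0.7, -0.0, 0.0]
opening: 0.607
grasp_force: 30.0
```

{"api": "move_arm", "payload": {"increments": [{"xyz":[0,0,1],"roll":0,"grip":40},{"xyz":[0,0,0],"roll":0,"grip":40},{"xyz":[0,0,0],"roll":0,"grip":73},{"xyz":[0,0,0],"roll":0,"grip":73},{"xyz":[0,0,0],"roll":0,"grip":73}]}}

```text
time_s: 9.5
position: [0.5522, 0.2436, 0.0119]
tcp_rot: [[-0.09, 0.996, 0.001], [0.996, 0.09, 0.0], [0.0, 0.001, -1.0]]
force: [0.3, -0.1, 0.5]
opening: 0.705
grasp_force: 0.0
```

{"api": "move_arm", "payload": {"increments": [{"xyz":[0,0,0],"roll":0,"grip":73},{"xyz":[0,0,-10],"roll":0,"grip":73},{"xyz":[0,0,-20],"roll":0,"grip":73},{"xyz":[0,0,-30],"roll":0,"grip":73},{"xyz":[0,0,-40],"roll":0,"grip":73}]}}

```text
time_s: 9.92
position: [0.5498, 0.2429, 0.1109]
tcp_rot: [[-0.09, 0.996, -0.006], [0.996, 0.09, -0.001], [-0.001, -0.006, -1.0]]
force: [-0.5, 0.4, -0.3]
opening: 0.73
grasp_force: 0.0
```

{"api": "move_arm", "payload": {"increments": [{"xyz":[0,0,-40],"roll":0,"grip":80},{"xyz":[0,0,-40],"roll":0,"grip":90},{"xyz":[0,0,-30],"roll":0,"grip":100},{"xyz":[0,0,0],"roll":0,"grip":100},{"xyz":[0,0,0],"roll":0,"grip":100}]}}

```text
time_s: 10.33
position: [0.5534, 0.2439, 0.225]
tcp_rot: [[-0.09, 0.996, 0.006], [0.996, 0.09, 0.001], [0.001, 0.006, -1.0]]
force: [-0.4, -0.4, -0.6]
opening: 0.973
grasp_force: 0.0
```

```bash
cat > dr.py <<'E'
from h import *
from scipy.optimize import least_squares
ex=np.array([.9961,.0880]);ey=np.array([-.0880,.9961]);C=np.array([.5109,.3107])
def rolls(cam='scene'):
    im,d,P,tr=shot(cam); D=P[...,:2]-C; xd=D@ex; yd=D@ey; Z=P[...,2]
    for n,x0 in (('a',-.057),('b',.035)):
        k=(abs(xd-x0)<.045)&(yd>-.103)&(yd<-.036)&(Z>.049)&(Z<.062)
        print(cam,n,k.sum(),'x',np.percentile(xd[k],[2,98]).round(4),'y',np.percentile(yd[k],[2,98]).round(4),'z',np.median(Z[k]).round(4))
    return im,P,xd,yd
E
python3 - <<'E'
from dr import *
from plan import plan
rolls('scene'); rolls('wrist')
print(bot.read_state()['position'])
plan([(.52,.15,.26,60),(.44,-.18,.25,0)],step=38)
E
```

```text
scene a 437 x [-0.0817 -0.0307] y [-0.1023 -0.0412] z 0.0542
scene b 377 x [0.0071 0.057 ] y [-0.0954 -0.0433] z 0.054
wrist a 2156 x [-0.0786 -0.0288] y [-0.0934 -0.0437] z 0.0537
wrist b 2106 x [0.0088 0.0579] y [-0.095  -0.0453] z 0.0538
[0.55102149 0.24329043 0.22124874]
[{"xyz":[-15,-7,-6],"roll":0.102,"grip":100},{"xyz":[-16,-5,-7],"roll":0.103,"grip":100},{"xyz":[-16,-3,-6],"roll":0.102,"grip":100},{"xyz":[-16,-2,-7],"roll":0.102,"grip":100},{"xyz":[-16,0,-6],"roll":0.102,"grip":100}]
[{"xyz":[-16,2,-7],"roll":0.103,"grip":100},{"xyz":[-33,10,1],"roll":0.105,"grip":100},{"xyz":[-31,12,1],"roll":0.104,"grip":100},{"xyz":[-30,17,1],"roll":0.105,"grip":100},{"xyz":[-28,19,1],"roll":0.105,"grip":100}]
[{"xyz":[-26,22,1],"roll":0.104,"grip":100},{"xyz":[-24,24,1],"roll":0.105,"grip":100},{"xyz":[-20,27,1],"roll":0.105,"grip":100},{"xyz":[-18,29,1],"roll":0.104,"grip":100},{"xyz":[-15,31,1],"roll":0.105,"grip":100}]
[{"xyz":[-11,32,1],"roll":0.105,"grip":100}]
end [ 440.2 -180.   250.2] -0.01
```

Both rolls now stand on the floor with their tops at 54 mm, below the rim. Going to the stapler.

{"api": "move_arm", "payload": {"increments": [{"xyz":[-15,-7,-6],"roll":0.102,"grip":100},{"xyz":[-16,-5,-7],"roll":0.103,"grip":100},{"xyz":[-16,-3,-6],"roll":0.102,"grip":100},{"xyz":[-16,-2,-7],"roll":0.102,"grip":100},{"xyz":[-16,0,-6],"roll":0.102,"grip":100}]}}

```text
time_s: 10.85
position: [0.5242, 0.1653, 0.2517]
tcp_rot: [[0.413, 0.911, -0.005], [0.911, -0.413, -0.001], [-0.003, -0.004, -1.0]]
force: [0.1, 0.7, -0.7]
opening: 1.0
grasp_force: 0.0
```

{"api": "move_arm", "payload": {"increments": [{"xyz":[-16,2,-7],"roll":0.103,"grip":100},{"xyz":[-33,10,1],"roll":0.105,"grip":100},{"xyz":[-31,12,1],"roll":0.104,"grip":100},{"xyz":[-30,17,1],"roll":0.105,"grip":100},{"xyz":[-28,19,1],"roll":0.105,"grip":100}]}}

```text
time_s: 11.27
position: [0.4874, 0.0174, 0.2547]
tcp_rot: [[0.812, 0.584, -0.004], [0.584, -0.812, 0.001], [-0.003, -0.003, -1.0]]
force: [0.5, -0.3, -0.8]
opening: 0.999
grasp_force: 0.0
```

{"api": "move_arm", "payload": {"increments": [{"xyz":[-26,22,1],"roll":0.104,"grip":100},{"xyz":[-24,24,1],"roll":0.105,"grip":100},{"xyz":[-20,27,1],"roll":0.105,"grip":100},{"xyz":[-18,29,1],"roll":0.104,"grip":100},{"xyz":[-15,31,1],"roll":0.105,"grip":100}]}}

```text
time_s: 11.68
position: [0.4469, -0.1475, 0.2498]
tcp_rot: [[0.995, 0.099, -0.004], [0.099, -0.995, 0.003], [-0.004, -0.003, -1.0]]
force: [0.7, -0.7, 0.9]
opening: 1.001
grasp_force: 0.0
```

{"api": "move_arm", "payload": {"increments": [{"xyz":[-11,32,1],"roll":0.105,"grip":100},{"xyz":[30,0,0],"roll":0,"grip":100},{"xyz":[10,0,0],"roll":0,"grip":100},{"xyz":[0,0,0],"roll":0,"grip":100},{"xyz":[0,0,0],"roll":0,"grip":100}]}}

```text
time_s: 12.1
position: [0.4802, -0.1782, 0.2492]
tcp_rot: [[1.0, 0.002, -0.004], [0.002, -1.0, 0.002], [-0.004, -0.002, -1.0]]
force: [-0.4, -0.6, 0.0]
opening: 1.001
grasp_force: 0.0
```

Run:
```python
from h import *
s=bot.read_state(); print(s['position'],s['tcp_rot'].round(3)[0])
for c in ('wrist','scene'):
    im,d,P,tr=shot(c,'w5_'+c)
    Z=P[...,2]
    for lo,hi in ((.035,.06),(.044,.06)):
        m=(Z>lo)&(Z<hi)&(abs(P[...,0]-.47)<.09)&(abs(P[...,1]+.205)<.04)
        q=P[m]
        if len(q)>10: r=cv2.minAreaRect(q[:,:2].astype(np.float32)); print(c,lo,len(q),np.round(r[0],4),np.round(r[1],4),round(r[2],2),np.median(q[:,2]).round(4),q[:,1].min(),q[:,1].max())
```

```text
[ 0.48021764 -0.17824194  0.24917607] [ 1.     0.002 -0.004]
wrist 0.035 3153 [ 0.4698 -0.2053] [0.0261 0.1364] 88.75 0.0462 -0.21925118709891062 -0.19088043230739
wrist 0.044 2176 [ 0.4612 -0.2051] [0.0261 0.1107] 88.77 0.0473 -0.21858935310549313 -0.19141824294240456
```

```bash
python3 -c "
from plan import *
plan([(.470,-.205,.06,-1.25),(.470,-.205,.005,-1.25,14)],start=(.4802,-.1790,.2500,0),step=39)"
```

```text
[{"xyz":[-2,5,38],"roll":0.004,"grip":100},{"xyz":[-2,5,38],"roll":0.005,"grip":100},{"xyz":[-2,6,38],"roll":0.004,"grip":100},{"xyz":[-2,5,38],"roll":0.004,"grip":100},{"xyz":[-2,5,38],"roll":0.005,"grip":100}]
[{"xyz":[0,0,14],"roll":-0.0,"grip":100},{"xyz":[0,0,14],"roll":-0.0,"grip":100},{"xyz":[0,0,13],"roll":-0.0,"grip":100},{"xyz":[0,0,14],"roll":-0.0,"grip":100}]
end [ 470.  -204.9    5. ] -1.26
```

{"api": "move_arm", "payload": {"increments": [{"xyz":[-2,5,38],"roll":0.004,"grip":100},{"xyz":[-2,5,38],"roll":0.005,"grip":100},{"xyz":[-2,6,38],"roll":0.004,"grip":100},{"xyz":[-2,5,38],"roll":0.004,"grip":80},{"xyz":[-2,5,38],"roll":0.005,"grip":70}]}}

```text
time_s: 12.62
position: [0.4704, -0.2043, 0.0598]
tcp_rot: [[1.0, -0.02, 0.0], [-0.02, -1.0, -0.0], [0.0, 0.0, -1.0]]
force: [1.7, -0.4, -0.8]
opening: 0.92
grasp_force: 0.0
```

{"api": "move_arm", "payload": {"increments": [{"xyz":[0,0,14],"roll":0,"grip":70},{"xyz":[0,0,14],"roll":0,"grip":70},{"xyz":[0,0,13],"roll":0,"grip":70},{"xyz":[0,0,14],"roll":0,"grip":70},{"xyz":[0,0,0],"roll":0,"grip":70}]}}

```text
time_s: 13.03
position: [0.469, -0.2033, 0.0039]
tcp_rot: [[1.0, -0.02, -0.005], [-0.02, -1.0, 0.003], [-0.005, -0.003, -1.0]]
force: [0.1, 0.4, 0.7]
opening: 0.704
grasp_force: 0.0
```

Run:
```python
from h import *
s=bot.read_state(); p=s['position']; print(p,s['opening'],s['force'])
im,d,P,tr=shot('top')
im,d,P,tr=shot('scene')
m=(abs(P[...,0]-p[0])<.08)&(abs(P[...,1]-p[1])<.06)&(im.max(2)<75)
for z in np.arange(.0,.12,.008):
    k=m&(abs(P[...,2]-z)<.004)
    if k.any(): q=P[k]; print(z.round(3),k.sum(),q.min(0).round(3),q.max(0).round(3))
```

```text
[ 0.46903934 -0.20327937  0.00390385] 0.7038148425563181 [0.1023338  0.42439644 0.73202775]
0.0 31 [ 0.389 -0.263 -0.002] [ 0.41  -0.206  0.004]
0.008 6 [ 0.398 -0.252  0.005] [ 0.407 -0.205  0.009]
0.032 2 [ 0.399 -0.206  0.033] [ 0.4   -0.204  0.035]
0.04 6 [ 0.399 -0.217  0.037] [ 0.402 -0.206  0.042]
0.08 6 [ 0.456 -0.243  0.079] [ 0.463 -0.236  0.083]
0.088 4 [ 0.455 -0.248  0.085] [ 0.457 -0.237  0.088]
0.096 4 [ 0.453 -0.248  0.093] [ 0.456 -0.237  0.096]
0.104 16 [ 0.428 -0.254  0.101] [ 0.452 -0.145  0.108]
0.112 35 [ 0.428 -0.263  0.108] [ 0.448 -0.143  0.115]
```

{"api": "move_arm", "payload": {"increments": [{"xyz":[0,0,0],"roll":0,"grip":10},{"xyz":[0,0,0],"roll":0,"grip":10},{"xyz":[0,0,0],"roll":0,"grip":10},{"xyz":[0,0,0],"roll":0,"grip":10},{"xyz":[0,0,0],"roll":0,"grip":10}]}}

```text
time_s: 13.55
position: [0.4712, -0.2059, 0.0062]
tcp_rot: [[1.0, -0.022, 0.001], [-0.022, -1.0, -0.001], [0.001, 0.001, -1.0]]
force: [-0.3, 0.2, 0.1]
opening: 0.406
grasp_force: 0.0
```

{"api": "move_arm", "payload": {"increments": [{"xyz":[0,0,0],"roll":0,"grip":10},{"xyz":[0,0,0],"roll":0,"grip":10},{"xyz":[0,0,0],"roll":0,"grip":10}]}}

```text
time_s: 13.8
position: [0.4709, -0.2056, 0.0059]
tcp_rot: [[1.0, -0.022, -0.0], [-0.022, -1.0, 0.0], [-0.0, -0.0, -1.0]]
force: [0.7, 1.4, 3.2]
opening: 0.297
grasp_force: 30.0
```

```bash
python3 -c "
from plan import *
plan([(.470,-.205,.04,-1.25,18),(.470,-.205,.24,-1.25,34),(.512,.307,.25,5.05,34)],start=(.4709,-.2056,.0058,-1.25),grip=10)"
```

```text
[{"xyz":[0,0,-17],"roll":-0.0,"grip":10},{"xyz":[-1,-1,-17],"roll":-0.0,"grip":10},{"xyz":[0,0,-33],"roll":-0.0,"grip":10},{"xyz":[0,0,-34],"roll":-0.0,"grip":10},{"xyz":[0,0,-33],"roll":-0.0,"grip":10}]
[{"xyz":[0,0,-33],"roll":-0.0,"grip":10},{"xyz":[0,0,-34],"roll":-0.0,"grip":10},{"xyz":[0,0,-33],"roll":-0.0,"grip":10},{"xyz":[2,-32,-1],"roll":-0.007,"grip":10},{"xyz":[2,-32,0],"roll":-0.007,"grip":10}]
[{"xyz":[2,-32,-1],"roll":-0.007,"grip":10},{"xyz":[3,-32,-1],"roll":-0.006,"grip":10},{"xyz":[3,-32,0],"roll":-0.007,"grip":10},{"xyz":[3,-32,-1],"roll":-0.007,"grip":10},{"xyz":[3,-32,0],"roll":-0.007,"grip":10}]
[{"xyz":[4,-32,-1],"roll":-0.007,"grip":10},{"xyz":[3,-32,-1],"roll":-0.007,"grip":10},{"xyz":[4,-31,0],"roll":-0.007,"grip":10},{"xyz":[4,-32,-1],"roll":-0.007,"grip":10},{"xyz":[5,-32,-1],"roll":-0.006,"grip":10}]
[{"xyz":[4,-32,0],"roll":-0.007,"grip":10},{"xyz":[5,-31,-1],"roll":-0.007,"grip":10},{"xyz":[5,-32,-1],"roll":-0.007,"grip":10},{"xyz":[5,-32,0],"roll":-0.007,"grip":10}]
end [511.8 307.1 249.8] 5.05
```

{"api": "move_arm", "payload": {"increments": [{"xyz":[0,0,-17],"roll":0,"grip":10},{"xyz":[-1,-1,-17],"roll":0,"grip":10},{"xyz":[0,0,-33],"roll":0,"grip":10},{"xyz":[0,0,-34],"roll":0,"grip":10},{"xyz":[0,0,-33],"roll":0,"grip":10}]}}

```text
time_s: 14.22
position: [0.4691, -0.2042, 0.1403]
tcp_rot: [[1.0, -0.022, -0.002], [-0.022, -1.0, 0.001], [-0.002, -0.001, -1.0]]
force: [-0.2, 0.2, -3.5]
opening: 0.298
grasp_force: 30.0
```

{"api": "move_arm", "payload": {"increments": [{"xyz":[0,0,-33],"roll":0,"grip":10},{"xyz":[0,0,-34],"roll":0,"grip":10},{"xyz":[0,0,-33],"roll":0,"grip":10},{"xyz":[2,-32,-1],"roll":-0.007,"grip":10},{"xyz":[2,-32,0],"roll":-0.007,"grip":10}]}}

```text
time_s: 14.63
position: [0.4767, -0.1423, 0.243]
tcp_rot: [[1.0, -0.012, 0.006], [-0.012, -1.0, -0.003], [0.006, 0.003, -1.0]]
force: [0.3, 0.8, -2.6]
opening: 0.293
grasp_force: 30.0
```

{"api": "move_arm", "payload": {"increments": [{"xyz":[2,-32,-1],"roll":-0.007,"grip":10},{"xyz":[3,-32,-1],"roll":-0.006,"grip":10},{"xyz":[3,-32,0],"roll":-0.007,"grip":10},{"xyz":[3,-32,-1],"roll":-0.007,"grip":10},{"xyz":[3,-32,0],"roll":-0.007,"grip":10}]}}

```text
time_s: 15.05
position: [0.4876, 0.0208, 0.2432]
tcp_rot: [[1.0, 0.026, -0.001], [0.026, -1.0, 0.0], [-0.001, -0.0, -1.0]]
force: [0.3, -0.1, -2.0]
opening: 0.295
grasp_force: 30.0
```

{"api": "move_arm", "payload": {"increments": [{"xyz":[4,-32,-1],"roll":-0.007,"grip":10},{"xyz":[3,-32,-1],"roll":-0.007,"grip":10},{"xyz":[4,-31,0],"roll":-0.007,"grip":10},{"xyz":[4,-32,-1],"roll":-0.007,"grip":10},{"xyz":[5,-32,-1],"roll":-0.006,"grip":10}]}}

```text
time_s: 15.47
position: [0.5009, 0.1804, 0.2469]
tcp_rot: [[0.998, 0.06, -0.002], [0.06, -0.998, -0.001], [-0.002, 0.0, -1.0]]
force: [0.3, 0.2, -2.0]
opening: 0.294
grasp_force: 30.0
```

{"api": "move_arm", "payload": {"increments": [{"xyz":[4,-32,0],"roll":-0.007,"grip":10},{"xyz":[5,-31,-1],"roll":-0.007,"grip":10},{"xyz":[5,-32,-1],"roll":-0.007,"grip":10},{"xyz":[5,-32,0],"roll":-0.007,"grip":10},{"xyz":[0,0,0],"roll":0,"grip":10}]}}

```text
time_s: 15.88
position: [0.5117, 0.3126, 0.2488]
tcp_rot: [[0.996, 0.092, 0.0], [0.092, -0.996, 0.004], [0.001, -0.004, -1.0]]
force: [1.0, -0.4, -2.3]
opening: 0.296
grasp_force: 30.0
```

{"api": "move_arm", "payload": {"increments": [{"xyz":[0,0,35],"roll":0,"grip":10},{"xyz":[0,0,35],"roll":0,"grip":10},{"xyz":[0,0,30],"roll":0,"grip":10},{"xyz":[0,0,20],"roll":0,"grip":10},{"xyz":[0,0,0],"roll":0,"grip":10}]}}

```text
time_s: 16.3
position: [0.5074, 0.3048, 0.1241]
tcp_rot: [[0.996, 0.088, -0.012], [0.087, -0.996, -0.005], [-0.012, 0.004, -1.0]]
force: [-0.6, -0.3, -1.7]
opening: 0.298
grasp_force: 30.0
```

Run:
```python
from dr import *
s=bot.read_state(); p=s['position']; print(p,s['opening'],s['grasp_force'],s['force'])
im,d,P,tr=shot('scene'); np.savez('s6.npz',im=im,P=P)
cv2.imwrite('pics/s6.png',cv2.resize(im[230:430,200:400],(600,600))[:,:,::-1])
```

```text
[0.50740722 0.30483298 0.1240547 ] 0.2981483290127858 29.999310337007046 [-0.62072339 -0.34017619 -1.68017457]
```

View pics/s6.png

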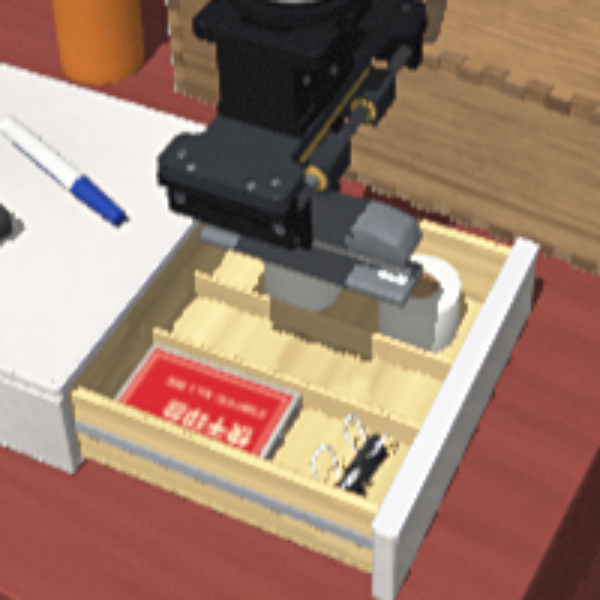

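{"api": "move_arm", "payload": {"increments": [{"xyz":[0,0,20],"roll":0,"grip":10},{"xyz":[0,0,15],"roll":0,"grip":10},{"xyz":[0,0,0],"roll":0,"grip":10},{"xyz":[0,0,0],"roll":0,"grip":10},{"xyz":[0,0,0],"roll":0,"grip":10}]}}

```text
time_s: 16.77
position: [0.5134, 0.3074, 0.0965]
tcp_rot: [[0.996, 0.088, 0.003], [0.088, -0.996, 0.001], [0.003, -0.001, -1.0]]
force: [0.6, -0.2, -2.8]
opening: 0.293
grasp_force: 30.0
```

Run:
```python
from dr import *
s=bot.read_state(); p=s['position']; print(p,s['force'])
im,d,P,tr=shot('scene'); D=P[...,:2]-C; xd=D@ex; yd=D@ey; Z=P[...,2]
grey=(im.max(2).astype(int)-im.min(2)<28)&(im.max(2)<150)
m=grey&(abs(xd)<.1)&(abs(yd)<.04)&(Z>.07)&(Z<.135)
for z in np.arange(.072,.135,.005):
    k=m&(abs(Z-z)<.0025)
    if k.sum()>3: print(z.round(3),k.sum(),'x',np.percentile(xd[k],[1,99]).round(3),'y',np.percentile(yd[k],[2,50,98]).round(3))
k=m&(Z<.09); q=np.stack([xd[k],yd[k]],1)
b=[(x,np.percentile(q[abs(q[:,0]-x)<.01][:,1],95).round(4)) for x in (-.05,-.03,0,.03,.05) if (abs(q[:,0]-x)<.01).sum()>4]; print(b)
```

```text
[0.51342    0.30741084 0.09646242] [ 0.55958559 -0.21947365 -2.76972624]
0.077 27 x [0.093 0.096] y [-0.007  0.018  0.037]
0.082 13 x [0.093 0.095] y [-0.     0.016  0.038]
0.092 14 x [-0.07   0.047] y [-0.012  0.012  0.014]
0.097 336 x [-0.069  0.064] y [-0.015  0.01   0.015]
0.102 108 x [-0.067  0.049] y [-0.008  0.007  0.016]
0.107 7 x [-0.05  -0.006] y [0.001 0.002 0.003]
0.112 27 x [-0.062 -0.009] y [0.002 0.004 0.005]
0.117 7 x [-0.063 -0.024] y [0.008 0.008 0.009]
0.122 54 x [-0.069 -0.007] y [-0.     0.01   0.019]
0.127 92 x [-0.07  -0.006] y [-0.013  0.01   0.019]
0.132 89 x [-0.068 -0.007] y [-0.011  0.009  0.018]
[]
```

{"api": "move_arm", "payload": {"increments": [{"xyz":[-1,1,15],"roll":0,"grip":10},{"xyz":[0,0,20],"roll":0,"grip":10},{"xyz":[0,0,15],"roll":0,"grip":10},{"xyz":[0,0,10],"roll":0,"grip":10},{"xyz":[0,0,5],"roll":0,"grip":10}]}}

```text
time_s: 17.23
position: [0.5112, 0.3059, 0.0294]
tcp_rot: [[0.996, 0.088, -0.0], [0.088, -0.996, -0.0], [-0.0, 0.0, -1.0]]
force: [-0.3, -0.6, -1.9]
opening: 0.296
grasp_force: 30.0
```

{"api": "move_arm", "payload": {"increments": [{"xyz":[0,0,4],"roll":0,"grip":10},{"xyz":[0,0,3],"roll":0,"grip":10},{"xyz":[0,0,1],"roll":0,"grip":10},{"xyz":[0,0,0],"roll":0,"grip":10},{"xyz":[0,0,0],"roll":0,"grip":10}]}}

```text
time_s: 17.65
position: [0.5115, 0.3061, 0.0222]
tcp_rot: [[0.996, 0.088, 0.001], [0.088, -0.996, 0.0], [0.001, -0.0, -1.0]]
force: [-0.8, 0.9, -1.8]
opening: 0.297
grasp_force: 30.0
```

Still carrying the weight; down 1 mm at a time.

{"api": "move_arm", "payload": {"increments": [{"xyz":[0,0,1],"roll":0,"grip":10},{"xyz":[0,0,1],"roll":0,"grip":10},{"xyz":[0,0,0],"roll":0,"grip":10},{"xyz":[0,0,0],"roll":0,"grip":10}]}}

```text
time_s: 17.98
position: [0.5114, 0.3061, 0.0199]
tcp_rot: [[0.996, 0.088, 0.001], [0.088, -0.996, 0.0], [0.001, -0.0, -1.0]]
force: [0.1, 0.1, -0.7]
opening: 0.294
grasp_force: 30.0
```

{"api": "move_arm", "payload": {"increments": [{"xyz":[0,0,1],"roll":0,"grip":10},{"xyz":[0,0,0],"roll":0,"grip":10},{"xyz":[0,0,0],"roll":0,"grip":10}]}}

```text
time_s: 18.23
position: [0.5115, 0.3061, 0.0198]
tcp_rot: [[0.996, 0.088, 0.001], [0.088, -0.996, 0.0], [0.001, -0.0, -1.0]]
force: [-1.2, -1.1, 4.9]
opening: 0.295
grasp_force: 30.0
```

{"api": "move_arm", "payload": {"increments": [{"xyz":[0,0,0],"roll":0,"grip":40},{"xyz":[0,0,0],"roll":0,"grip":40},{"xyz":[0,0,0],"roll":0,"grip":40},{"xyz":[0,0,0],"roll":0,"grip":40}]}}

```text
time_s: 18.57
position: [0.5111, 0.3059, 0.0186]
tcp_rot: [[0.996, 0.088, -0.0], [0.088, -0.996, -0.0], [-0.0, 0.0, -1.0]]
force: [-1.1, 0.7, -0.4]
opening: 0.392
grasp_force: 0.0
```

{"api": "move_arm", "payload": {"increments": [{"xyz":[0,0,-6],"roll":0,"grip":40},{"xyz":[0,0,-15],"roll":0,"grip":40},{"xyz":[0,0,-30],"roll":0,"grip":40},{"xyz":[0,0,-30],"roll":0,"grip":10},{"xyz":[0,0,-40],"roll":0,"grip":0}]}}

```text
time_s: 18.98
position: [0.5093, 0.3052, 0.1391]
tcp_rot: [[0.996, 0.088, -0.005], [0.088, -0.996, -0.002], [-0.005, 0.001, -1.0]]
force: [0.2, -0.4, 0.4]
opening: 0.317
grasp_force: 0.0
```

{"api": "move_arm", "payload": {"increments": [{"xyz":[-30,0,-20],"roll":0,"grip":0},{"xyz":[-35,0,-10],"roll":0,"grip":0},{"xyz":[-35,0,0],"roll":0,"grip":0},{"xyz":[0,0,0],"roll":0,"grip":0},{"xyz":[0,0,0],"roll":0,"grip":0}]}}

```text
time_s: 19.4
position: [0.4092, 0.2969, 0.1703]
tcp_rot: [[0.996, 0.089, -0.001], [0.089, -0.996, -0.0], [-0.001, 0.0, -1.0]]
force: [1.3, -0.4, 0.6]
opening: 0.023
grasp_force: 0.0
```

Run:
```python
from dr import *
s=bot.read_state(); print(s['position'],s['opening'])
im,P,xd,yd=rolls('scene')
cv2.imwrite('pics/s7.png',cv2.resize(im[260:430,200:400],(706,600))[:,:,::-1])
Z=P[...,2]; i=(abs(xd)<.09)&(abs(yd)<.100)
print('max z inside',np.percentile(Z[i&(Z<.11)],[99,99.9]))
k=i&(abs(yd)<.03)&(Z>.045)&(Z<.075); print('stapler top',k.sum(),np.percentile(xd[k],[2,98]),np.percentile(yd[k],[2,98]),np.percentile(Z[k],[50,99]))
for c in (-.02,.03): print(c,[ (x,np.median(yd[k&(abs(xd-x)<.012)]).round(4)) for x in (-.05,-.02,.02,.05)])
```

```text
[0.40919103 0.29690349 0.17026956] 0.02305932776732863
scene a 427 x [-0.0802 -0.0301] y [-0.0954 -0.0414] z 0.0541
scene b 393 x [0.0062 0.0582] y [-0.102  -0.0432] z 0.054
max z inside [0.06389584 0.06537654]
stapler top 1040 [-0.06977599  0.05937607] [-0.01540635  0.01050782] [0.05893493 0.06516782]
-0.02 [(-0.05, np.float64(0.0033)), (-0.02, np.float64(0.0046)), (0.02, np.float64(0.0031)), (0.05, np.float64(0.0014))]
0.03 [(-0.05, np.float64(0.0033)), (-0.02, np.float64(0.0046)), (0.02, np.float64(0.0031)), (0.05, np.float64(0.0014))]
```

View pics/s7.png

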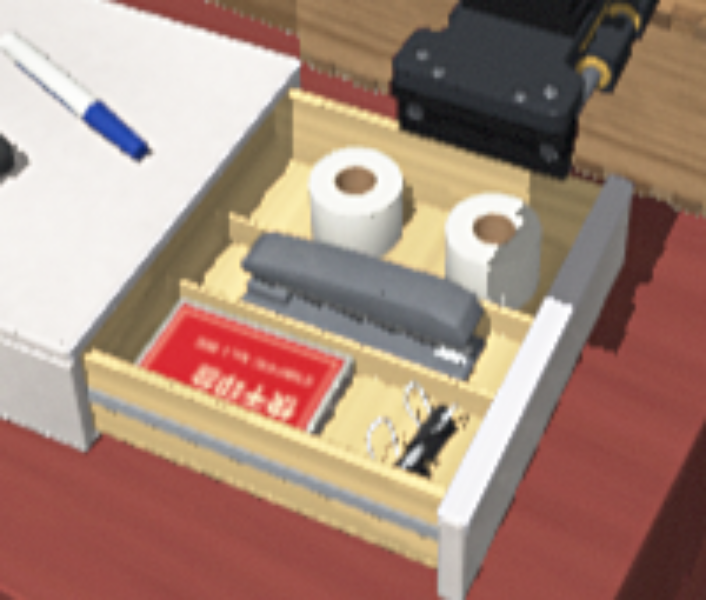

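Everything sits below the rim: the highest point is 65 mm, the rim 70 mm. The view shows both rolls upright, the stapler flat in the middle bay, and the ink pad and clips untouched. Moving in front of the drawer with the fingers shut.

{"api": "move_arm", "payload": {"increments": [{"xyz":[-28,-2,0],"roll":0,"grip":0},{"xyz":[-29,-3,0],"roll":0,"grip":0},{"xyz":[0,0,0],"roll":0,"grip":0},{"xyz":[0,0,35],"roll":0,"grip":0},{"xyz":[0,0,35],"roll":0,"grip":0}]}}

```text
time_s: 19.87
position: [0.3585, 0.2991, 0.1007]
tcp_rot: [[0.996, 0.088, 0.009], [0.088, -0.996, 0.004], [0.009, -0.003, -1.0]]
force: [0.2, -0.0, -0.7]
opening: 0.005
grasp_force: 0.0
```

{"api": "move_arm", "payload": {"increments": [{"xyz":[0,0,35],"roll":0,"grip":0},{"xyz":[0,0,35],"roll":0,"grip":0},{"xyz":[0,0,18],"roll":0,"grip":0},{"xyz":[0,0,0],"roll":0,"grip":0},{"xyz":[0,0,0],"roll":0,"grip":0}]}}

```text
time_s: 20.28
position: [0.3553, 0.2972, 0.0105]
tcp_rot: [[0.996, 0.087, -0.001], [0.087, -0.996, -0.001], [-0.001, 0.001, -1.0]]
force: [0.2, -0.7, -0.4]
opening: 0.001
grasp_force: 0.0
```

{"api": "move_arm", "payload": {"increments": [{"xyz":[6,0,0],"roll":0,"grip":0},{"xyz":[6,0,0],"roll":0,"grip":0},{"xyz":[5,0,0],"roll":0,"grip":0},{"xyz":[4,0,0],"roll":0,"grip":0},{"xyz":[3,0,0],"roll":0,"grip":0}]}}

```text
time_s: 20.7
position: [0.38, 0.2998, 0.0127]
tcp_rot: [[0.996, 0.087, 0.003], [0.087, -0.996, 0.001], [0.003, -0.001, -1.0]]
force: [-0.7, -0.4, 0.3]
opening: 0.005
grasp_force: 0.0
```

{"api": "move_arm", "payload": {"increments": [{"xyz":[3,0,0],"roll":0,"grip":0},{"xyz":[3,0,0],"roll":0,"grip":0},{"xyz":[3,0,0],"roll":0,"grip":0},{"xyz":[3,0,0],"roll":0,"grip":0},{"xyz":[3,0,0],"roll":0,"grip":0}]}}

```text
time_s: 21.12
position: [0.3923, 0.3003, 0.0116]
tcp_rot: [[0.996, 0.088, -0.002], [0.088, -0.996, -0.001], [-0.002, 0.001, -1.0]]
force: [-2.3, -0.0, 1.6]
opening: 0.006
grasp_force: 1.1
```

In contact at about 2 N. Sliding gently home.

{"api": "move_arm", "payload": {"increments": [{"xyz":[5,0,0],"roll":0,"grip":0},{"xyz":[6,0,0],"roll":0,"grip":0},{"xyz":[6,0,0],"roll":0,"grip":0},{"xyz":[6,0,0],"roll":0,"grip":0},{"xyz":[6,0,0],"roll":0,"grip":0}]}}

```text
time_s: 21.53
position: [0.4226, 0.3029, 0.0115]
tcp_rot: [[0.996, 0.088, -0.0], [0.088, -0.996, -0.0], [-0.0, 0.0, -1.0]]
force: [-1.8, -2.1, 0.4]
opening: 0.005
grasp_force: 1.1
```

{"api": "move_arm", "payload": {"increments": [{"xyz":[6,0,0],"roll":0,"grip":0},{"xyz":[6,0,0],"roll":0,"grip":0},{"xyz":[6,0,0],"roll":0,"grip":0},{"xyz":[6,0,0],"roll":0,"grip":0},{"xyz":[6,0,0],"roll":0,"grip":0}]}}

```text
time_s: 21.95
position: [0.4523, 0.3057, 0.0115]
tcp_rot: [[0.996, 0.088, -0.0], [0.088, -0.996, -0.0], [-0.0, 0.0, -1.0]]
force: [-2.6, -2.8, 0.4]
opening: 0.002
grasp_force: 1.1
```

{"api": "move_arm", "payload": {"increments": [{"xyz":[6,0,0],"roll":0,"grip":0},{"xyz":[6,0,0],"roll":0,"grip":0},{"xyz":[6,0,0],"roll":0,"grip":0},{"xyz":[6,0,0],"roll":0,"grip":0},{"xyz":[6,0,0],"roll":0,"grip":0}]}}

```text
time_s: 22.37
position: [0.4823, 0.3084, 0.0116]
tcp_rot: [[0.996, 0.088, -0.0], [0.088, -0.996, -0.0], [-0.0, 0.0, -1.0]]
force: [-2.7, -1.4, -0.8]
opening: 0.003
grasp_force: 1.1
```

Run:
```python
from dr import *
s=bot.read_state(); p=s['position']; print(p,s['force'],'e_x',p[:2]@ex,'e_y',p[:2]@ey)
im,d,P,tr=shot('scene'); E=P[...,:2]@ex; F=P[...,:2]@ey
for y in (.18,.22,.34,.36): 
    k=(abs(F-y)<.008)&(P[...,2]>.015)&(P[...,2]<.055)&(E<.62)&(E>.4); print(y,k.sum(),np.percentile(E[k],[5,25,50]).round(4) if k.any() else '')
```

```text
[0.48230653 0.30841912 0.01158032] [-2.70185155 -1.38024291 -0.79475509] e_x 0.5075664191777083 e_y 0.2647733106210886
0.18 3 [0.6179 0.6182 0.6187]
0.22 61 [0.584  0.5875 0.5903]
0.34 128 [0.5159 0.5164 0.5569]
0.36 67 [0.5159 0.5163 0.5165]
```

{"api": "move_arm", "payload": {"increments": [{"xyz":[6,0,0],"roll":0,"grip":0},{"xyz":[6,0,0],"roll":0,"grip":0},{"xyz":[6,0,0],"roll":0,"grip":0},{"xyz":[6,0,0],"roll":0,"grip":0},{"xyz":[6,0,0],"roll":0,"grip":0}]}}

```text
time_s: 22.83
position: [0.5125, 0.3114, 0.0118]
tcp_rot: [[0.996, 0.088, 0.001], [0.088, -0.996, 0.0], [0.001, -0.0, -1.0]]
force: [-2.7, 0.5, 1.2]
opening: 0.003
grasp_force: 1.1
```

{"api": "move_arm", "payload": {"increments": [{"xyz":[6,0,0],"roll":0,"grip":0},{"xyz":[6,0,0],"roll":0,"grip":0},{"xyz":[6,0,0],"roll":0,"grip":0},{"xyz":[6,0,0],"roll":0,"grip":0},{"xyz":[6,0,0],"roll":0,"grip":0}]}}

```text
time_s: 23.25
position: [0.5422, 0.3139, 0.0117]
tcp_rot: [[0.996, 0.088, 0.0], [0.088, -0.996, 0.0], [0.0, -0.0, -1.0]]
force: [-2.1, 1.5, 1.7]
opening: 0.005
grasp_force: 1.1
```

{"api": "move_arm", "payload": {"increments": [{"xyz":[5,0,0],"roll":0,"grip":0},{"xyz":[5,0,0],"roll":0,"grip":0},{"xyz":[5,0,0],"roll":0,"grip":0},{"xyz":[4,0,0],"roll":0,"grip":0},{"xyz":[3,0,0],"roll":0,"grip":0}]}}

```text
time_s: 23.67
position: [0.564, 0.3156, 0.0116]
tcp_rot: [[0.996, 0.088, 0.0], [0.088, -0.996, 0.0], [0.0, -0.0, -1.0]]
force: [-2.8, 0.7, 0.4]
opening: 0.003
grasp_force: 1.1
```

{"api": "move_arm", "payload": {"increments": [{"xyz":[2,0,0],"roll":0,"grip":0},{"xyz":[2,0,0],"roll":0,"grip":0},{"xyz":[2,0,0],"roll":0,"grip":0},{"xyz":[2,0,0],"roll":0,"grip":0},{"xyz":[2,0,0],"roll":0,"grip":0}]}}

```text
time_s: 24.08
position: [0.5734, 0.3164, 0.0116]
tcp_rot: [[0.996, 0.088, -0.0], [0.088, -0.996, -0.0], [-0.0, 0.0, -1.0]]
force: [-1.6, 1.5, 0.4]
opening: 0.009
grasp_force: 1.0
```

{"api": "move_arm", "payload": {"increments": [{"xyz":[2,0,0],"roll":0,"grip":0},{"xyz":[2,0,0],"roll":0,"grip":0},{"xyz":[1,0,0],"roll":0,"grip":0},{"xyz":[1,0,0],"roll":0,"grip":0}]}}

```text
time_s: 24.42
position: [0.5795, 0.3169, 0.0116]
tcp_rot: [[0.996, 0.088, -0.0], [0.088, -0.996, -0.0], [-0.0, 0.0, -1.0]]
force: [-2.1, 0.2, 0.9]
opening: 0.006
grasp_force: 1.0
```

{"api": "move_arm", "payload": {"increments": [{"xyz":[1,0,0],"roll":0,"grip":0},{"xyz":[1,0,0],"roll":0,"grip":0}]}}

```text
time_s: 24.58
position: [0.5814, 0.3171, 0.0116]
tcp_rot: [[0.996, 0.088, -0.0], [0.088, -0.996, -0.0], [-0.0, 0.0, -1.0]]
force: [-1.6, 0.4, 0.4]
opening: 0.007
grasp_force: 1.0
```

{"api": "move_arm", "payload": {"increments": [{"xyz":[1,0,0],"roll":0,"grip":0},{"xyz":[1,0,0],"roll":0,"grip":0}]}}

```text
time_s: 24.75
position: [0.5831, 0.3173, 0.0116]
tcp_rot: [[0.996, 0.088, -0.001], [0.088, -0.996, -0.0], [-0.001, 0.0, -1.0]]
force: [-4.1, 0.4, 2.4]
opening: 0.006
grasp_force: 1.8
```

{"api": "move_arm", "payload": {"increments": [{"xyz":[1,0,0],"roll":0,"grip":0},{"xyz":[0,0,0],"roll":0,"grip":0}]}}

```text
time_s: 24.92
position: [0.583, 0.3172, 0.0116]
tcp_rot: [[0.996, 0.088, -0.003], [0.088, -0.996, -0.001], [-0.003, 0.0, -1.0]]
force: [-4.4, 0.2, 2.6]
opening: 0.005
grasp_force: 2.4
```

The force rises just where the end stop is expected. I'll press a little more, then back off and check.

{"api": "move_arm", "payload": {"increments": [{"xyz":[1,0,0],"roll":0,"grip":0},{"xyz":[1,0,0],"roll":0,"grip":0},{"xyz":[0,0,0],"roll":0,"grip":0}]}}

```text
time_s: 25.17
position: [0.5828, 0.3172, 0.0116]
tcp_rot: [[0.996, 0.088, -0.007], [0.088, -0.996, -0.002], [-0.007, 0.001, -1.0]]
force: [-8.4, -0.3, 6.1]
opening: 0.004
grasp_force: 4.2
```

{"api": "move_arm", "payload": {"increments": [{"xyz":[1,0,0],"roll":0,"grip":0},{"xyz":[0,0,0],"roll":0,"grip":0},{"xyz":[0,0,0],"roll":0,"grip":0}]}}

```text
time_s: 25.42
position: [0.5827, 0.3171, 0.0116]
tcp_rot: [[0.996, 0.088, -0.009], [0.088, -0.996, -0.002], [-0.009, 0.001, -1.0]]
force: [-10.5, -0.6, 6.5]
opening: 0.008
grasp_force: 5.1
```

{"api": "move_arm", "payload": {"increments": [{"xyz":[-5,0,0],"roll":0,"grip":0},{"xyz":[-15,0,0],"roll":0,"grip":0},{"xyz":[-30,0,0],"roll":0,"grip":0},{"xyz":[-30,0,-20],"roll":0,"grip":0},{"xyz":[-30,0,-30],"roll":0,"grip":0}]}}

```text
time_s: 25.83
position: [0.4767, 0.307, 0.0592]
tcp_rot: [[0.996, 0.087, -0.003], [0.087, -0.996, -0.002], [-0.003, 0.001, -1.0]]
force: [-0.5, 0.3, 1.2]
opening: 0.001
grasp_force: 0.0
```

{"api": "move_arm", "payload": {"increments": [{"xyz":[-30,0,-30],"roll":0,"grip":0},{"xyz":[-10,0,-40],"roll":0,"grip":0},{"xyz":[0,0,-40],"roll":0,"grip":0},{"xyz":[0,0,0],"roll":0,"grip":0},{"xyz":[0,0,0],"roll":0,"grip":0}]}}

```text
time_s: 26.25
position: [0.4425, 0.3058, 0.174]
tcp_rot: [[0.996, 0.088, 0.01], [0.088, -0.996, 0.004], [0.011, -0.003, -1.0]]
force: [0.0, -0.4, 0.5]
opening: 0.007
grasp_force: 0.0
```

Run:
```python
from dr import *
im,d,P,tr=shot('scene'); E=P[...,:2]@ex; F=P[...,:2]@ey;Z=P[...,2]
cv2.imwrite('pics/s8.png',cv2.resize(im[190:430,90:410],(800,600))[:,:,::-1])
for y in (.19,.24,.30,.34):
    a=(abs(F-y)<.008)&(E>.55)&(E<.7); k=a&(Z>.015)&(Z<.06); l=a&(Z>.079)&(Z<.09); print(y,np.percentile(E[k],[5,50]).round(4) if k.any() else '', 'lip',np.percentile(E[l],1).round(4) if l.any() else '')
print(bot.read_state()['position'])
im,d,P,tr=shot('top'); 
for l in ('tape_mask',): print([(x['conf'],(tr[0]@np.array(x['at'])+tr[1]).round(3)) for x in bot.spot_in(l,'top')[:2]])
```

```text
0.19 [0.6166 0.6174] lip 0.6303
0.24 [0.6166 0.6175] lip 0.6298
0.3 [0.6168 0.6176] lip 0.6298
0.34 [0.6168 0.6177] lip 0.6302
[0.4408285  0.30503139 0.17195349]
[(0.66, array([ 0.445, -0.403,  0.024])), (0.58, array([0.6  , 0.317, 0.069]))]
```

View pics/s8.png

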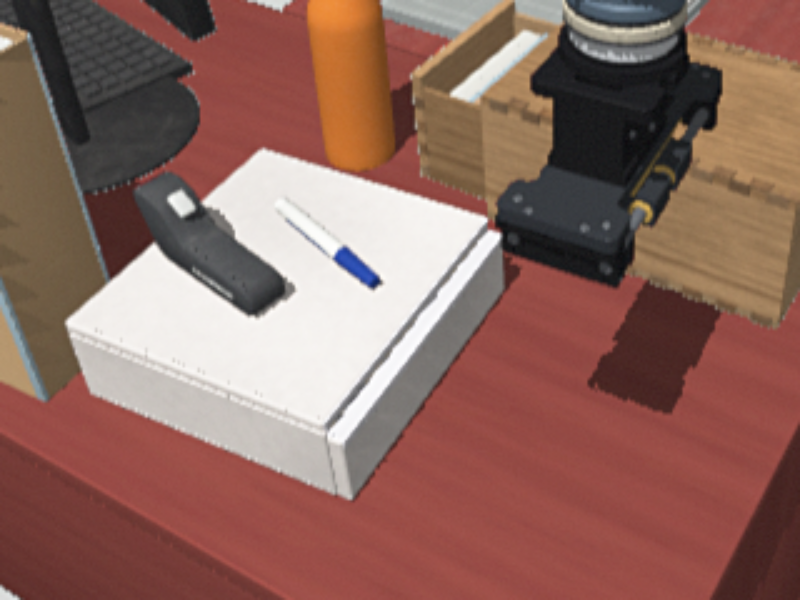

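The drawer front is flush against the unit (face 13–14 mm ahead of the lip), so it is fully home. The tape has not moved and the arm is clear.

```bash
python3 -c "
from rig import bot
print(bot.hand_in())"
```

```text
the job is handed in; nothing more can be done
None
```

The job is done and handed in at about 26 s: the upper label roll stands behind the lower one, the stapler lies flat in the middle bay, and the drawer slid fully home at about 2–3 N with nothing catching.

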